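# Free a frame from the pinned holding clamp and pack the job tray

### The job

Take the job off the station: draw every locking pin out of the clamp's bores and park each one upright, well into a free notch of the clamp's side rail, collar resting on the rail; only then pull the jaw fully open by its wing-screw tab, lay the brown frame flat in the job tray, and afterwards slide the jaw fully shut again. Lay the two thick blue lens blanks flat in the tray too, at any time, with nothing resting on top of anything else. Leave the chuck key hanging in its notch, and the pliers and the white dish where they are.

Things in the scene. Friction and masses are not known exactly. Their poses are not given: they have to be found in the camera images.
- clamp: Cast aluminium holding clamp, fixed; place and turn vary. Origin at bench level, z up; mm: bed x -115..75, y -92..100, top 12 high. Bore block (robot side) x -104..-68, y -90..90, top 70, four upright 12 mm through bores. Frame lies on rests 22 high against the fixed back jaw (face x 47.5, top 44). Notched side rail x -118..86, y 93..145, top 70, 12 thick.
- jaw (a joint): Opening of the sliding jaw, m: 0 shut, 0.030 fully open; slides along clamp -x (towards the bore block), stays where left, about 3 N friction. A pin in any bore blocks it (2 to 3 mm of play). Shut, its lip (35 to 40 mm high) reaches 8 mm over the frame's near edge, so the frame cannot be lifted until the jaw is open.
- jaw_tab (a point): Middle of the top of the jaw's upright steel wing-screw tab, 84 mm above the bench when level. The tab is 26 mm (along clamp x) by 14 mm (along clamp y), 45 mm tall above the jaw; pinch it along clamp y and draw it along clamp -x. It moves with the jaw; its axes are those of the clamp.
- tray_in (a point): Centre of the inner floor (4 to 5 mm above the bench) of the grey open job tray, fixed to the bench; inside 192 mm (its x) by 222 mm (its y), walls 4 mm thick, rim 40 mm above the bench. Axes are the tray's own.
- frame: Brown acetate spectacle frame front, lying flat: 45 mm (its x) by 131 mm (its y), 8 mm thick; bridge in the middle 18 mm wide (y), 14 mm long (x), 14 mm high. Origin on the underside, under the bridge; z up. Each side of the bridge is a lens opening 33 (x) by 49 mm (y), through which a finger fits to pinch the bridge along the frame's y. About 40 g.
- pin0: Steel locking pin, loose, standing in bore 0 (clamp x -86, y -67.5 mm) at the start if present (two to four are; None at the start: absent). Origin on its axis at its collar's underside, 70 mm high at the start; z up. Shank 10 mm diameter, 50 mm long below the collar; collar 24 mm diameter, 4 mm thick; above it a round grip 16 mm diameter, top 38 mm above the origin. About 60 g.
- pin1: Steel locking pin, loose, standing in bore 1 (clamp x -86, y -22.5 mm) at the start if present (two to four are; None at the start: absent). Origin on its axis at its collar's underside, 70 mm high at the start; z up. Shank 10 mm diameter, 50 mm long below the collar; collar 24 mm diameter, 4 mm thick; above it a round grip 16 mm diameter, top 38 mm above the origin. About 60 g.
- pin2: Steel locking pin, loose, standing in bore 2 (clamp x -86, y 22.5 mm) at the start if present (two to four are; None at the start: absent). Origin on its axis at its collar's underside, 70 mm high at the start; z up. Shank 10 mm diameter, 50 mm long below the collar; collar 24 mm diameter, 4 mm thick; above it a round grip 16 mm diameter, top 38 mm above the origin. About 60 g.
- pin3: Steel locking pin, loose, standing in bore 3 (clamp x -86, y 67.5 mm) at the start if present (two to four are; None at the start: absent). Origin on its axis at its collar's underside, 70 mm high at the start; z up. Shank 10 mm diameter, 50 mm long below the collar; collar 24 mm diameter, 4 mm thick; above it a round grip 16 mm diameter, top 38 mm above the origin. About 60 g.
- notch0 (a point): Parking place in notch 0 of the side rail, at the rail's top face (clamp x -100, y 122 mm, 70 mm high). The notch is an upright U slot 15 mm wide through the rail, closed 7.5 mm inward (-y) of this point, open at the rail's outer edge 22.5 mm outward (clamp +y). A parked pin hangs with its shank in the slot, collar lying on the rail. Axes: the clamp's.
- key0: T-shaped chuck key hanging in notch 0 if present (exactly one of five is; None: absent); it occupies that notch and stays. Origin on its axis under its collar (24 mm diameter); cross bar 46 mm long along clamp y, 10 mm thick, top 26 mm above the origin; shank 9 mm diameter, 42 mm below.
- notch1 (a point): Parking place in notch 1 of the side rail, at the rail's top face (clamp x -58, y 122 mm, 70 mm high). The notch is an upright U slot 15 mm wide through the rail, closed 7.5 mm inward (-y) of this point, open at the rail's outer edge 22.5 mm outward (clamp +y). A parked pin hangs with its shank in the slot, collar lying on the rail. Axes: the clamp's.
- key1: T-shaped chuck key hanging in notch 1 if present (exactly one of five is; None: absent); it occupies that notch and stays. Origin on its axis under its collar (24 mm diameter); cross bar 46 mm long along clamp y, 10 mm thick, top 26 mm above the origin; shank 9 mm diameter, 42 mm below.
- notch2 (a point): Parking place in notch 2 of the side rail, at the rail's top face (clamp x -16, y 122 mm, 70 mm high). The notch is an upright U slot 15 mm wide through the rail, closed 7.5 mm inward (-y) of this point, open at the rail's outer edge 22.5 mm outward (clamp +y). A parked pin hangs with its shank in the slot, collar lying on the rail. Axes: the clamp's.
- key2: T-shaped chuck key hanging in notch 2 if present (exactly one of five is; None: absent); it occupies that notch and stays. Origin on its axis under its collar (24 mm diameter); cross bar 46 mm long along clamp y, 10 mm thick, top 26 mm above the origin; shank 9 mm diameter, 42 mm below.
- notch3 (a point): Parking place in notch 3 of the side rail, at the rail's top face (clamp x 26, y 122 mm, 70 mm high). The notch is an upright U slot 15 mm wide through the rail, closed 7.5 mm inward (-y) of this point, open at the rail's outer edge 22.5 mm outward (clamp +y). A parked pin hangs with its shank in the slot, collar lying on the rail. Axes: the clamp's.
- key3: T-shaped chuck key hanging in notch 3 if present (exactly one of five is; None: absent); it occupies that notch and stays. Origin on its axis under its collar (24 mm diameter); cross bar 46 mm long along clamp y, 10 mm thick, top 26 mm above the origin; shank 9 mm diameter, 42 mm below.
- notch4 (a point): Parking place in notch 4 of the side rail, at the rail's top face (clamp x 68, y 122 mm, 70 mm high). The notch is an upright U slot 15 mm wide through the rail, closed 7.5 mm inward (-y) of this point, open at the rail's outer edge 22.5 mm outward (clamp +y). A parked pin hangs with its shank in the slot, collar lying on the rail. Axes: the clamp's.
- key4: T-shaped chuck key hanging in notch 4 if present (exactly one of five is; None: absent); it occupies that notch and stays. Origin on its axis under its collar (24 mm diameter); cross bar 46 mm long along clamp y, 10 mm thick, top 26 mm above the origin; shank 9 mm diameter, 42 mm below.
- lens0: Blue round lens blank lying on the bench, 56 mm diameter, upright edge 14 mm high, 17.5 mm thick in the middle, about 50 g. Origin at the centre of its flat underside, z up.
- lens1: Blue round lens blank lying on the bench, 56 mm diameter, upright edge 14 mm high, 17.5 mm thick in the middle, about 50 g. Origin at the centre of its flat underside, z up.
- dish: Round white lens pad dish, bystander, 90 mm diameter, 22 mm high, beyond the work. Origin under its centre.
- pliers: Steel pliers, bystander, lying flat, about 150 mm long along its x, 45 mm wide, 10 mm thick. Origin under its middle.

How it is judged:
On the way, in this order (a step that is already met when the one before it is completed fails the run):
1. every pin is parked in a notch of the side rail, the jaw still shut (angle between each of pin0, pin1, pin2, pin3's own z axis and vertical below 0.12 rad and linear speed of each of pin0, pin1, pin2, pin3 below 0.02 m/s and ((horizontal distance between pin0 and notch0 below 0.01 m and z of pin0 in the frame of notch0 between -0.004 and 0.004 m) or (horizontal distance between pin0 and notch1 below 0.01 m and z of pin0 in the frame of notch1 between -0.004 and 0.004 m) or (horizontal distance between pin0 and notch2 below 0.01 m and z of pin0 in the frame of notch2 between -0.004 and 0.004 m) or (horizontal distance between pin0 and notch3 below 0.01 m and z of pin0 in the frame of notch3 between -0.004 and 0.004 m) or (horizontal distance between pin0 and notch4 below 0.01 m and z of pin0 in the frame of notch4 between -0.004 and 0.004 m)) and ((horizontal distance between pin1 and notch0 below 0.01 m and z of pin1 in the frame of notch0 between -0.004 and 0.004 m) or (horizontal distance between pin1 and notch1 below 0.01 m and z of pin1 in the frame of notch1 between -0.004 and 0.004 m) or (horizontal distance between pin1 and notch2 below 0.01 m and z of pin1 in the frame of notch2 between -0.004 and 0.004 m) or (horizontal distance between pin1 and notch3 below 0.01 m and z of pin1 in the frame of notch3 between -0.004 and 0.004 m) or (horizontal distance between pin1 and notch4 below 0.01 m and z of pin1 in the frame of notch4 between -0.004 and 0.004 m)) and ((horizontal distance between pin2 and notch0 below 0.01 m and z of pin2 in the frame of notch0 between -0.004 and 0.004 m) or (horizontal distance between pin2 and notch1 below 0.01 m and z of pin2 in the frame of notch1 between -0.004 and 0.004 m) or (horizontal distance between pin2 and notch2 below 0.01 m and z of pin2 in the frame of notch2 between -0.004 and 0.004 m) or (horizontal distance between pin2 and notch3 below 0.01 m and z of pin2 in the frame of notch3 between -0.004 and 0.004 m) or (horizontal distance between pin2 and notch4 below 0.01 m and z of pin2 in the frame of notch4 between -0.004 and 0.004 m)) and ((horizontal distance between pin3 and notch0 below 0.01 m and z of pin3 in the frame of notch0 between -0.004 and 0.004 m) or (horizontal distance between pin3 and notch1 below 0.01 m and z of pin3 in the frame of notch1 between -0.004 and 0.004 m) or (horizontal distance between pin3 and notch2 below 0.01 m and z of pin3 in the frame of notch2 between -0.004 and 0.004 m) or (horizontal distance between pin3 and notch3 below 0.01 m and z of pin3 in the frame of notch3 between -0.004 and 0.004 m) or (horizontal distance between pin3 and notch4 below 0.01 m and z of pin3 in the frame of notch4 between -0.004 and 0.004 m)) and value of joint jaw below 0.008 m), for 0.2 s.
2. the jaw is pulled fully open (value of joint jaw above 0.025 m), for 0.2 s.
3. the frame lies flat in the job tray, let go, the jaw still open (x of frame in the frame of tray_in between -0.096 and 0.096 m and y of frame in the frame of tray_in between -0.111 and 0.111 m and z of frame in the frame of tray_in below 0.006 m and angle between frame's own z axis and vertical below 0.12 rad and linear speed of frame below 0.02 m/s and contact force between the fingers and frame below 0.1 N and value of joint jaw above 0.02 m), for 0.2 s.
At the end, for the whole second after the job is handed in: Each pin upright (0.12 rad) in a notch: axis within 10 mm of the notch point, collar within 4 mm of the rail top. Jaw shut within 5 mm. Frame and both lens blanks flat (0.12 rad, 6 mm) on the tray floor, at rest. Chuck key in its notch (10 mm, 0.2 rad) (angle between each of pin0, pin1, pin2, pin3, frame, lens0, lens1's own z axis and vertical below 0.12 rad and linear speed of each of pin0, pin1, pin2, pin3, frame, lens0, lens1 below 0.02 m/s and ((horizontal distance between pin0 and notch0 below 0.01 m and z of pin0 in the frame of notch0 between -0.004 and 0.004 m) or (horizontal distance between pin0 and notch1 below 0.01 m and z of pin0 in the frame of notch1 between -0.004 and 0.004 m) or (horizontal distance between pin0 and notch2 below 0.01 m and z of pin0 in the frame of notch2 between -0.004 and 0.004 m) or (horizontal distance between pin0 and notch3 below 0.01 m and z of pin0 in the frame of notch3 between -0.004 and 0.004 m) or (horizontal distance between pin0 and notch4 below 0.01 m and z of pin0 in the frame of notch4 between -0.004 and 0.004 m)) and ((horizontal distance between pin1 and notch0 below 0.01 m and z of pin1 in the frame of notch0 between -0.004 and 0.004 m) or (horizontal distance between pin1 and notch1 below 0.01 m and z of pin1 in the frame of notch1 between -0.004 and 0.004 m) or (horizontal distance between pin1 and notch2 below 0.01 m and z of pin1 in the frame of notch2 between -0.004 and 0.004 m) or (horizontal distance between pin1 and notch3 below 0.01 m and z of pin1 in the frame of notch3 between -0.004 and 0.004 m) or (horizontal distance between pin1 and notch4 below 0.01 m and z of pin1 in the frame of notch4 between -0.004 and 0.004 m)) and ((horizontal distance between pin2 and notch0 below 0.01 m and z of pin2 in the frame of notch0 between -0.004 and 0.004 m) or (horizontal distance between pin2 and notch1 below 0.01 m and z of pin2 in the frame of notch1 between -0.004 and 0.004 m) or (horizontal distance between pin2 and notch2 below 0.01 m and z of pin2 in the frame of notch2 between -0.004 and 0.004 m) or (horizontal distance between pin2 and notch3 below 0.01 m and z of pin2 in the frame of notch3 between -0.004 and 0.004 m) or (horizontal distance between pin2 and notch4 below 0.01 m and z of pin2 in the frame of notch4 between -0.004 and 0.004 m)) and ((horizontal distance between pin3 and notch0 below 0.01 m and z of pin3 in the frame of notch0 between -0.004 and 0.004 m) or (horizontal distance between pin3 and notch1 below 0.01 m and z of pin3 in the frame of notch1 between -0.004 and 0.004 m) or (horizontal distance between pin3 and notch2 below 0.01 m and z of pin3 in the frame of notch2 between -0.004 and 0.004 m) or (horizontal distance between pin3 and notch3 below 0.01 m and z of pin3 in the frame of notch3 between -0.004 and 0.004 m) or (horizontal distance between pin3 and notch4 below 0.01 m and z of pin3 in the frame of notch4 between -0.004 and 0.004 m)) and value of joint jaw below 0.005 m and x of frame in the frame of tray_in between -0.096 and 0.096 m and y of frame in the frame of tray_in between -0.111 and 0.111 m and z of each of frame, lens0, lens1 in the frame of tray_in below 0.006 m and x of lens0 in the frame of tray_in between -0.096 and 0.096 m and y of lens0 in the frame of tray_in between -0.111 and 0.111 m and x of lens1 in the frame of tray_in between -0.096 and 0.096 m and y of lens1 in the frame of tray_in between -0.111 and 0.111 m and horizontal distance between key0 and notch0 below 0.01 m and angle between each of key0, key1, key2, key3, key4's own z axis and vertical below 0.2 rad and horizontal distance between key1 and notch1 below 0.01 m and horizontal distance between key2 and notch2 below 0.01 m and horizontal distance between key3 and notch3 below 0.01 m and horizontal distance between key4 and notch4 below 0.01 m); the robot touches nothing.
It fails at once if the chuck key is moved more than 3 cm (distance of any of key0, key1, key2, key3, key4 from where it was at the start of the episode above 0.03 m).
It fails at once if the white dish is moved more than 3 cm (distance of dish from where it was at the start of the episode above 0.03 m).
It fails at once if the pliers is moved more than 3 cm (distance of pliers from where it was at the start of the episode above 0.03 m).
Of pin0, pin1, pin2, pin3 only 2 to 4 are there at a start; the rules pass over those that are not, and their reading is None.
Of key0, key1, key2, key3, key4 only 1 to 1 are there at a start; the rules pass over those that are not, and their reading is None.
At some moment in a run one of lens0, lens1 may be knocked a few centimetres aside while the robot is not near it.
It also fails if it takes over 210 s, if anything falls off the work surface, if the arm or the gripper's body presses on something with over 40 N, if the wrist force passes 120 N, or if a joint passes its speed limit or range.

### The arm

A 6-joint arm with a two-finger parallel gripper is mounted at the origin on the work surface. World frame = base frame: x ahead of the robot, y to its left, z up, the work surface at z = 0. Lengths are in m, angles in rad, forces in N, time in s.
With the tool pointing down it reaches from about 0.375 to 0.825 m from the base axis. Payload 5.5 kg.
Tool frame: the origin (TCP) lies at the very end of the fingers, on their centre line; the grasp point (between the pads) lies 19 mm behind it; z points along the fingers, y is the direction in which the jaws open and shut (so a half turn about z gives the same grasp; the last joint's range is limited). The gripper opens to 85 mm and grips with 20 to 120 N. Pads are 22 mm wide; open, the fingers measure 114 mm over their backs; the gripper's body (76 mm by 85 mm) begins 54 mm behind the grasp point. The pads swing forward as they close: fully open they stand 13 mm farther back than shut.
Start: joints at [1.341, 0.314, -0.047, 1.21, 0, 1.571], TCP at [0.137, 0.584, 0.231] pointing down, gripper open.
Joint ranges: [-2.67, 2.67], [-0.69, 1.73], [-1.03, 1.25], [-2.08, 2.16], [-1.42, 1.45], [-3.14, 3.14]. Speed limits (rad/s): [2.39, 2.39, 3.01, 3.14, 3.14, 3.14].

### API

Orientations are given as a unit quaternion [w, x, y, z].
In Python, from workcell import env gives the robot as it stands.
- The arm moves only by the tool play_rows, never from a script. Its argument "deltas" is a list of rows, each an object of numbers: "dx", "dy", "dz": the shift along the tool's x, y, z in m; "ax", "ay", "az": the turn, a rotation vector about the tool's x, y, z in rad. In form: [{"dx": .., "dy": .., "dz": .., "ax": .., "ay": .., "az": ..}, ...]. A call has 1 to 20 rows; each row is the pose to reach, as a shift and turn from the pose commanded when the call began, along the tool's axes at that moment; what a row does not reach only later rows make up. A row lasts 1/12 s, in which the tool goes at most 41.7 mm and 7.16 degrees, less where a joint would pass 70% of its speed; a pose out of reach is approached as far as the arm can. A call with a gripper value outside its range is refused whole. "claw" is the opening in per cent of the stroke, from 0 (shut) to 100 (fully open), set as the call begins (left out, the last holds). The fingers move at their own pace and stop on an object; "force" is the grip in N (left out, the last holds). Time passes only in rows, so rows that repeat a pose let the fingers close. It gives the time, the measured TCP pose, the force and the opening at its end, in the units of the state.
- env.state(): the state, without advancing time (a new reading comes with each control period).
- env.read_camera(name): name is "side" or "top"; returns a dict with "color" (400x640x3 uint8, blue, green, red), "mtx" (3x3 intrinsics, pixels), "k1" (the pictures are not rectified: a ray, as slopes to the right and down, at radius r is drawn at 1 + k1 r^2 times it, then the intrinsics apply), "world_from_camera" (4x4, takes a point from camera to world coordinates). Camera axes: x right, y down, z forward; pixel columns grow to the right and rows downward; lengths in m; the calibration is good to about 2 mm. A picture is of the moment at which its call begins. There is no depth.
- env.close_job(): hands the job in, once; it reports no verdict.
The state is a dict: "time_s": time; "joint_positions": joint angles; "qvel": joint speeds; "tau": joint torques, N m; "eef_pos": TCP position; "eef_rot": TCP orientation; "ft_force": force on the tool from outside, world axes, zero at the start; "wrist_torque": the same for the moment, N m; "gripper_width": finger opening in m.
Only numpy, scipy, OpenCV 4.12 (cv2) and the standard library are available. Lean on these libraries where they do the work, as an engineer would, in place of code of your own. Each camera call takes 0.05 s, during which the arm holds its last target.

## Working session

There is one attempt and no reset: what is moved stays moved. The work goes in short steps, Python scripts to look and compute and a tool call to move; the robot and the scene stay as the last step left them, time stands still between calls to the robot, and variables do not carry over. Pictures are saved under pics/ and viewed, and the job is handed in when it is done.

Besides the shell and the picture viewer there is one more tool, called after "Emit:" by a JSON object that holds its "name" and its "arguments". play_rows: Moves the arm, as the interface text tells. Its arguments: {"type":"object","properties":{"deltas":{"type":"array","items":{"type":"object","properties":{"dx":{"type":"number"},"dy":{"type":"number"},"dz":{"type":"number"},"ax":{"type":"number"},"ay":{"type":"number"},"az":{"type":"number"}}}},"claw":{"type":"number"},"force":{"type":"number"}},"required":["deltas"]}

```bash
ls; mkdir -p pics; cat > h.py <<'E'
import numpy as np,cv2
from workcell import env
def shot(n,tag):
    r=env.read_camera(n); cv2.imwrite(f'pics/{tag}.png',r['color']); np.savez(f'pics/{tag}.npz',**{k:np.array(r[k]) for k in r}); return r
def load(tag): return dict(np.load(f'pics/{tag}.npz'))
def px2w(r,u,v,z):
    K=r['mtx'];k=float(r['k1'])
    d=np.array([(u-K[0,2])/K[0,0],(v-K[1,2])/K[1,1]]);s=d.copy()
    for _ in range(30): s=d/(1+k*(s@s))
    T=r['world_from_camera'];D=T[:3,:3]@np.array([s[0],s[1],1]);o=T[:3,3]
    return o+D*(z-o[2])/D[2]
def w2px(r,p):
    T=r['world_from_camera'];c=T[:3,:3].T@(np.array(p)-T[:3,3]);s=c[:2]/c[2];s=s*(1+float(r['k1'])*(s@s));K=r['mtx']
    return np.array([K[0,0]*s[0]+K[0,2],K[1,1]*s[1]+K[1,2]])
def crop(tag,x0,y0,x1,y1,f,out):
    im=cv2.imread(f'pics/{tag}.png')[y0:y1,x0:x1]; cv2.imwrite(f'pics/{out}.png',cv2.resize(im,None,fx=f,fy=f,interpolation=cv2.INTER_CUBIC))
E
python3 - <<'E'
from h import *
for n in('top','side'):
    r=shot(n,n+'0'); print(n,r['mtx'],r['k1'],r['world_from_camera'])
print(env.state())
E
```

```text
pics
top [[405.44876903   0.         321.67214043]
 [  0.         405.44876903 206.66711908]
 [  0.           0.           1.        ]] 0.01963118676952541 [[-0.02123652 -0.98726296  0.15767328  0.4756431 ]
 [-0.99934603  0.02557839  0.02555894 -0.02596127]
 [-0.02926643 -0.15702739 -0.98716051  0.96912633]
 [ 0.          0.          0.          1.        ]]
side [[422.92442345   0.         321.08411378]
 [  0.         422.92442345 189.63543265]
 [  0.           0.           1.        ]] -0.001785845177496605 [[-0.80167079 -0.30590494  0.51356218  0.16400781]
 [-0.59726615  0.44502965 -0.6672494   0.57417329]
 [-0.02443551 -0.84164766 -0.53947393  0.53582674]
 [ 0.          0.          0.          1.        ]]
{'time_s': 0.1, 'joint_positions': array([ 1.34097808e+00,  3.14142019e-01, -4.79706695e-02,  1.21017058e+00,
       -3.06735788e-06,  1.57079925e+00]), 'qvel': array([-2.56722397e-04, -1.90463680e-03,  4.44040257e-03,  4.92183903e-04,
       -1.10838005e-03, -8.77660040e-05]), 'tau': array([ 2.84060734e-04, -5.40763485e+01,  3.40541911e+01,  1.11624110e-02,
        8.11728933e-05, -1.58678574e-05]), 'eef_pos': array([0.13656698, 0.5837357 , 0.23053242]), 'eef_rot': array([-8.37189009e-05,  1.14657835e-01,  9.93404766e-01, -7.38742446e-04]), 'ft_force': array([ 0.45674462,  0.38204918, -0.06248684]), 'wrist_torque': array([0.01924361, 0.04151753, 0.03054626]), 'gripper_width': 0.08536913891386172}
```

View pics/top0.png

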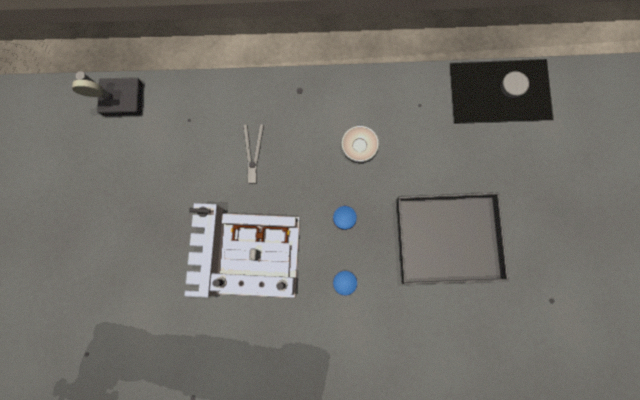

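View pics/side0.png

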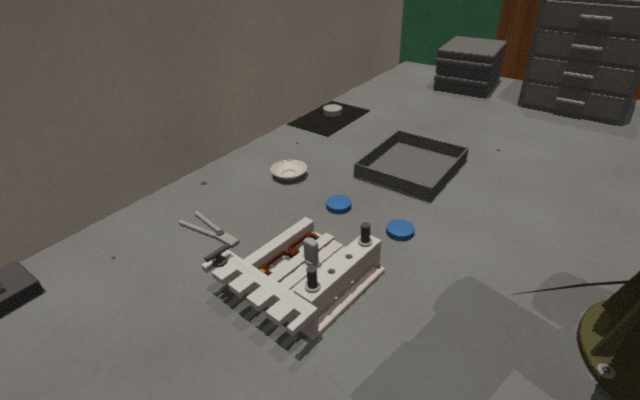

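```bash
python3 - <<'E'
from h import *
crop('top0',175,190,375,310,4,'c1'); crop('side0',190,200,430,350,3.3,'c2'); crop('top0',320,180,520,300,4,'c3')
E
```

```text
(no output)
```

View pics/c1.png

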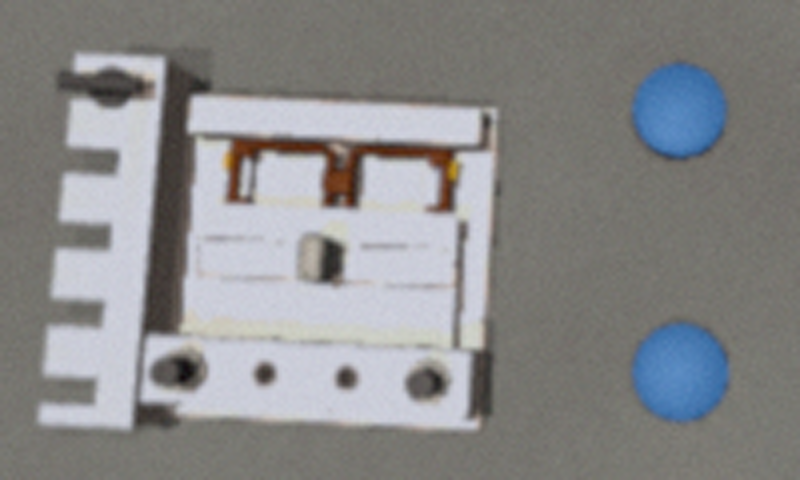

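View pics/c2.png

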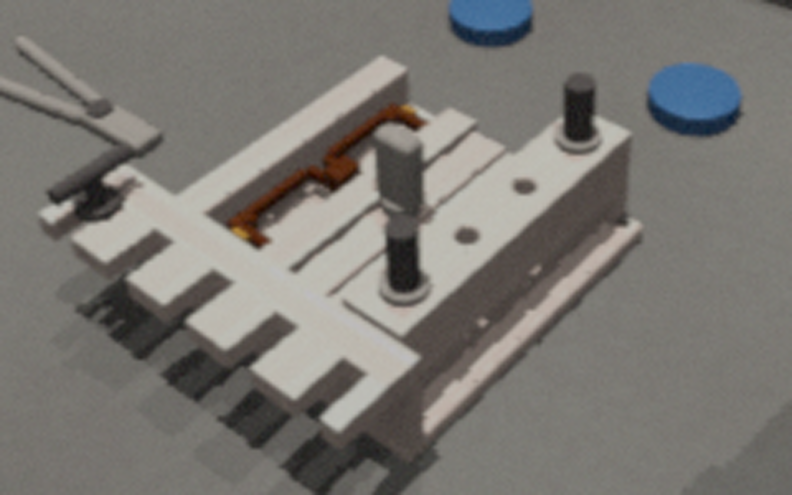

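View pics/c3.png

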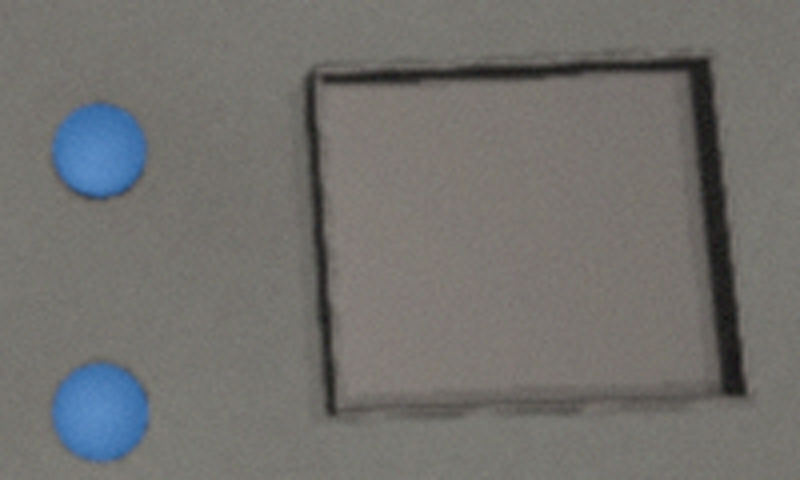

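```bash
cat > fit.py <<'E'
from h import *
from scipy.optimize import least_squares
t=load('top0');s=load('side0')
up=lambda p,x0,y0,f:np.array([x0+(p[0]+.5)/f-.5,y0+(p[1]+.5)/f-.5])
T=[((-118,145,70),(38,425)),((-118,93,70),(134,428)),((86,93,70),(165,55)),((86,145,70),(76,55)),((-86,-22.5,70),(347,377)),((-86,22.5,70),(265,374)),
((-100,114.5,70),(97,390)),((-58,114.5,70),(104,313)),((-16,114.5,70),(111,236)),((26,114.5,70),(119,160))]
S=[((-118,93,70),(418,357)),((-118,145,70),(333,433)),((86,145,70),(42,212)),((-104,-90,70),(630,133)),((-86,-22.5,70),(525,186)),((-86,22.5,70),(467,235)),((-86,-67.5,108),(579,80)),((-86,67.5,108),(402,225))]
obs=[(t,np.array(a)/1e3,up(b,175,190,4)) for a,b in T]+[(s,np.array(a)/1e3,up(b,190,200,3.3)) for a,b in S]
def W(q,p): c,sn=np.cos(q[2]),np.sin(q[2]);return np.array([q[0]+c*p[0]-sn*p[1],q[1]+sn*p[0]+c*p[1],p[2]])
def f(q,o): return np.concatenate([w2px(r,W(q,p))-b for r,p,b in o])
for o in(obs,obs[:len(T)],obs[len(T):]):
    q=least_squares(f,[.55,.2,0],args=(o,),loss='soft_l1');print(q.x,np.round(q.fun.reshape(-1,2),1).tolist())
E
python3 fit.py; python3 - <<'E'
from h import *
from fit import up
t=load('top0')
for p in[(680,110),(681,372)]: print('lensT',px2w(t,*up(p,175,190,4),.01))
for p in [(315,70),(708,62),(742,392),(332,410)]: print('tray rim',px2w(t,*up(p,320,180,4),.04))
s=load('side0')
for p in[(338,203.5),(400,229)]: print('lensS',px2w(s,*p,.012))
for p in [(355,167),(402,134),(468,152),(432,195)]: print('trayrim',px2w(s,*p,.04))
print(px2w(t,*up((320,258),175,190,4),.084))
E
```

```text
[ 0.53817524  0.14917364 -0.07452086] [[-0.2, -0.7], [-0.6, -0.2], [0.5, 0.9], [0.0, -0.2], [-0.1, 0.5], [-0.0, 0.1], [-0.3, 0.4], [-0.1, 0.2], [0.1, 0.4], [-0.0, 0.6], [0.1, -0.6], [0.3, -0.7], [-1.6, 0.1], [0.5, -0.3], [-0.2, -0.4], [-0.3, -0.4], [0.3, 0.2], [-0.7, 0.1]]
[ 0.53915865  0.14921495 -0.06854436] [[0.1, -0.8], [-0.3, -0.4], [0.2, 0.7], [-0.3, -0.2], [0.1, -0.1], [0.2, -0.3], [-0.0, 0.2], [0.1, 0.1], [0.1, 0.3], [-0.1, 0.5]]
[ 0.53762209  0.14930359 -0.07682866] [[0.2, -0.3], [0.3, -0.4], [-1.4, 0.2], [0.7, -0.0], [-0.0, -0.2], [-0.1, -0.2], [0.6, 0.5], [-0.6, 0.3]]
[ 0.53817524  0.14917364 -0.07452086] [[-0.2, -0.7], [-0.6, -0.2], [0.5, 0.9], [0.0, -0.2], [-0.1, 0.5], [-0.0, 0.1], [-0.3, 0.4], [-0.1, 0.2], [0.1, 0.4], [-0.0, 0.6], [0.1, -0.6], [0.3, -0.7], [-1.6, 0.1], [0.5, -0.3], [-0.2, -0.4], [-0.3, -0.4], [0.3, 0.2], [-0.7, 0.1]]
[ 0.53915865  0.14921495 -0.06854436] [[0.1, -0.8], [-0.3, -0.4], [0.2, 0.7], [-0.3, -0.2], [0.1, -0.1], [0.2, -0.3], [-0.0, 0.2], [0.1, 0.1], [0.1, 0.3], [-0.1, 0.5]]
[ 0.53762209  0.14930359 -0.07682866] [[0.2, -0.3], [0.3, -0.4], [-1.4, 0.2], [0.7, -0.0], [-0.0, -0.2], [-0.1, -0.2], [0.6, 0.5], [-0.6, 0.3]]
lensT [ 0.60219929 -0.05528088  0.01      ]
lensT [ 0.44893054 -0.05120558  0.01      ]
tray rim [ 0.64181202 -0.17999934  0.04      ]
tray rim [ 0.6404528  -0.40387294  0.04      ]
tray rim [ 0.45404819 -0.40576443  0.04      ]
tray rim [ 0.44834482 -0.17951218  0.04      ]
lensS [ 0.59877782 -0.04971385  0.012     ]
lensS [ 0.4463719  -0.04636118  0.012     ]
trayrim [ 0.62912727 -0.1639591   0.04      ]
trayrim [ 0.62207483 -0.38686702  0.04      ]
trayrim [ 0.43887565 -0.38424068  0.04      ]
trayrim [ 0.43074518 -0.15479713  0.04      ]
[0.51607942 0.14534715 0.084     ]
```

```bash
cat >> h.py <<'E'
from scipy.spatial.transform import Rotation as Ro
CX,CY,CA=0.5383,0.1492,-0.0725
def C(x,y,z):  # clamp mm -> world m
    c,s=np.cos(CA),np.sin(CA);x,y=x/1e3,y/1e3
    return np.array([CX+c*x-s*y,CY+s*x+c*y,z/1e3])
def go(p,th=None):  # delta to world TCP p, tool y at angle th, pointing down
    st=env.state();q=st['eef_rot'];R=Ro.from_quat([q[1],q[2],q[3],q[0]])
    if th is None: th=np.pi/2+CA
    G=np.array([[-np.sin(th),np.cos(th),0],[np.cos(th),np.sin(th),0],[0,0,-1.]]).T
    d=R.inv().apply(np.array(p)-st['eef_pos']);a=(R.inv()*Ro.from_matrix(G)).as_rotvec()
    print('d',np.round(d,4),'a',np.round(a,4),'pos',np.round(st['eef_pos'],4),'F',np.round(st['ft_force'],1),'w',round(st['gripper_width'],4),'t',st['time_s'],'j',np.round(st['joint_positions'],2))
E
python3 -c "
from h import *
go(C(-86,67.5,150));go(C(-86,-67.5,150))"
```

```text
d [-0.3946 -0.2783  0.0809] a [-1.500e-03 -1.000e-04 -1.573e-01] pos [0.1366 0.5837 0.2305] F [ 0.5  0.4 -0.1] w 0.0854 t 0.1 j [ 1.34  0.31 -0.05  1.21 -0.    1.57]
d [-0.4158 -0.4116  0.0811] a [-1.500e-03 -1.000e-04 -1.573e-01] pos [0.1366 0.5837 0.2305] F [ 0.5  0.4 -0.1] w 0.0854 t 0.1 j [ 1.34  0.31 -0.05  1.21 -0.    1.57]
```

Emit:
{"name": "play_rows", "arguments": {"deltas": [{"dx":-0.1,"dy":-0.07,"dz":0.0,"az":-0.05},{"dx":-0.2,"dy":-0.14,"dz":0.02,"az":-0.1},{"dx":-0.3,"dy":-0.21,"dz":0.05,"az":-0.157},{"dx":-0.3946,"dy":-0.2783,"dz":0.0809,"az":-0.157,"ax":-0.0015},{"dx":-0.3946,"dy":-0.2783,"dz":0.0809,"az":-0.157,"ax":-0.0015},{"dx":-0.3946,"dy":-0.2783,"dz":0.0809,"az":-0.157,"ax":-0.0015},{"dx":-0.3946,"dy":-0.2783,"dz":0.0809,"az":-0.157,"ax":-0.0015},{"dx":-0.3946,"dy":-0.2783,"dz":0.0809,"az":-0.157,"ax":-0.0015},{"dx":-0.3946,"dy":-0.2783,"dz":0.0809,"az":-0.157,"ax":-0.0015},{"dx":-0.3946,"dy":-0.2783,"dz":0.0809,"az":-0.157,"ax":-0.0015},{"dx":-0.3946,"dy":-0.2783,"dz":0.0809,"az":-0.157,"ax":-0.0015},{"dx":-0.3946,"dy":-0.2783,"dz":0.0809,"az":-0.157,"ax":-0.0015},{"dx":-0.3946,"dy":-0.2783,"dz":0.0809,"az":-0.157,"ax":-0.0015},{"dx":-0.3946,"dy":-0.2783,"dz":0.0809,"az":-0.157,"ax":-0.0015},{"dx":-0.3946,"dy":-0.2783,"dz":0.0809,"az":-0.157,"ax":-0.0015},{"dx":-0.3946,"dy":-0.2783,"dz":0.0809,"az":-0.157,"ax":-0.0015}]}}

```text
schema error: expected keys dx, dy, dz, ax, ay, az
```

```bash
python3 -c "
from h import *
go(C(-86,67.5,80))
shot('side','s1');crop('s1',190,160,430,350,3.3,'c4')"
```

```text
d [-0.3946 -0.2782  0.1509] a [-1.500e-03 -1.000e-04 -1.573e-01] pos [0.1366 0.5837 0.2305] F [ 0.5  0.4 -0.1] w 0.0854 t 0.1 j [ 1.34  0.31 -0.05  1.21 -0.    1.57]
```

View pics/c4.png

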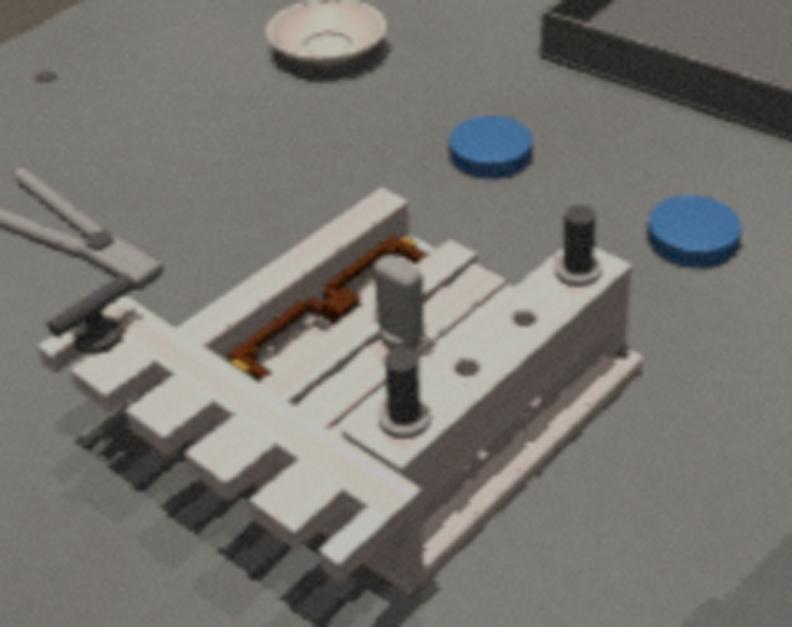

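Emit:
{"name": "play_rows", "arguments": {"deltas": [{"dx":-0.1,"dy":-0.07,"dz":0.0,"ax":0,"ay":0,"az":-0.05},{"dx":-0.2,"dy":-0.14,"dz":0.02,"ax":0,"ay":0,"az":-0.1},{"dx":-0.3946,"dy":-0.2783,"dz":0.0809,"ax":-0.0015,"ay":0,"az":-0.157},{"dx":-0.3946,"dy":-0.2783,"dz":0.0809,"ax":-0.0015,"ay":0,"az":-0.157},{"dx":-0.3946,"dy":-0.2783,"dz":0.0809,"ax":-0.0015,"ay":0,"az":-0.157},{"dx":-0.3946,"dy":-0.2783,"dz":0.0809,"ax":-0.0015,"ay":0,"az":-0.157},{"dx":-0.3946,"dy":-0.2783,"dz":0.0809,"ax":-0.0015,"ay":0,"az":-0.157},{"dx":-0.3946,"dy":-0.2783,"dz":0.0809,"ax":-0.0015,"ay":0,"az":-0.157},{"dx":-0.3946,"dy":-0.2783,"dz":0.0809,"ax":-0.0015,"ay":0,"az":-0.157},{"dx":-0.3946,"dy":-0.2783,"dz":0.0809,"ax":-0.0015,"ay":0,"az":-0.157},{"dx":-0.3946,"dy":-0.2783,"dz":0.0809,"ax":-0.0015,"ay":0,"az":-0.157},{"dx":-0.3946,"dy":-0.2783,"dz":0.0809,"ax":-0.0015,"ay":0,"az":-0.157},{"dx":-0.3946,"dy":-0.2783,"dz":0.0809,"ax":-0.0015,"ay":0,"az":-0.157},{"dx":-0.3946,"dy":-0.2783,"dz":0.0809,"ax":-0.0015,"ay":0,"az":-0.157},{"dx":-0.3946,"dy":-0.2783,"dz":0.0809,"ax":-0.0015,"ay":0,"az":-0.157},{"dx":-0.3946,"dy":-0.2783,"dz":0.0809,"ax":-0.0015,"ay":0,"az":-0.157}]}}

```text
time_s: 1.48
eef_pos: [0.4569, 0.2241, 0.1505]
eef_rot: [-0.0, 0.036, 0.999, 0.001]
ft_force: [0.3, -0.6, -0.7]
gripper_width: 0.0854
```

```bash
python3 -c "
from h import *
go(C(-86,67.5,80))
shot('side','s1');crop('s1',190,160,430,350,3.3,'c4')
shot('top','t1');crop('t1',175,190,375,310,4,'c5')"
```

```text
d [-0.0006 -0.0015  0.0705] a [ 0.0018 -0.0001  0.001 ] pos [0.4569 0.2241 0.1505] F [ 0.3 -0.6 -0.7] w 0.0854 t 1.4833 j [ 0.46  0.19 -0.4   0.98  0.    0.53]
```

View pics/c4.png

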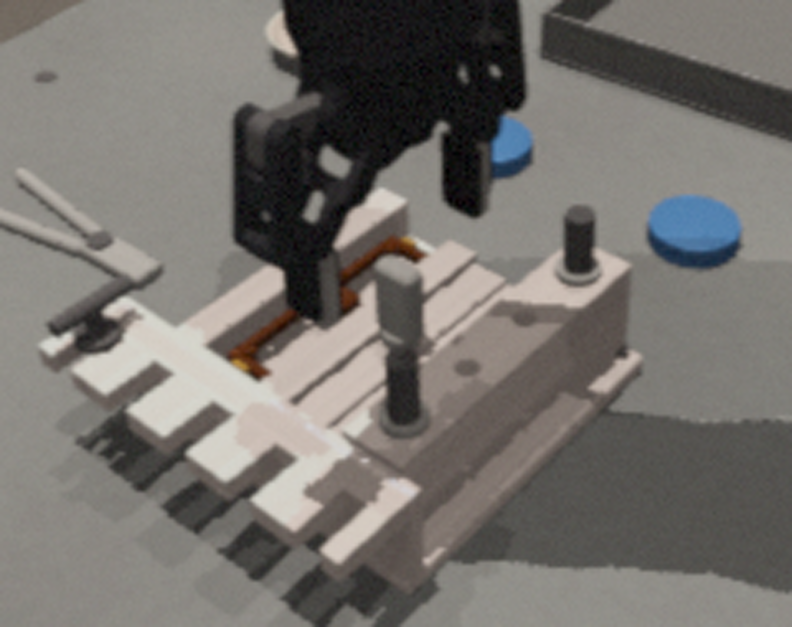

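View pics/c5.png

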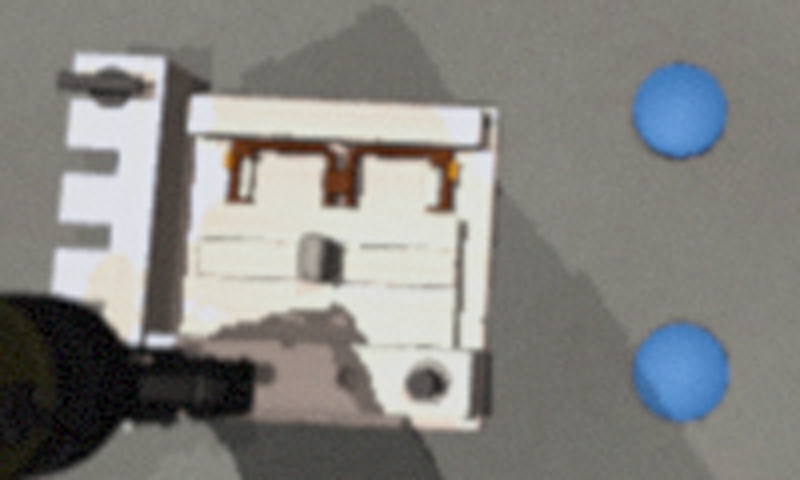

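Emit:
{"name": "play_rows", "arguments": {"deltas": [{"dx":-0.0006,"dy":-0.0015,"dz":0.025,"ax":0.002,"ay":0,"az":0.001},{"dx":-0.0006,"dy":-0.0015,"dz":0.05,"ax":0.002,"ay":0,"az":0.001},{"dx":-0.0006,"dy":-0.0015,"dz":0.07,"ax":0.002,"ay":0,"az":0.001},{"dx":-0.0006,"dy":-0.0015,"dz":0.07,"ax":0.002,"ay":0,"az":0.001},{"dx":-0.0006,"dy":-0.0015,"dz":0.07,"ax":0.002,"ay":0,"az":0.001},{"dx":-0.0006,"dy":-0.0015,"dz":0.07,"ax":0.002,"ay":0,"az":0.001}]}}

```text
time_s: 2.08
eef_pos: [0.4584, 0.2228, 0.0816]
eef_rot: [0.001, 0.036, 0.999, 0.0]
ft_force: [-0.8, 0.0, -0.3]
gripper_width: 0.0857
```

Emit:
{"name": "play_rows", "arguments": {"deltas": [{"dx":0,"dy":0,"dz":0,"ax":0,"ay":0,"az":0},{"dx":0,"dy":0,"dz":0,"ax":0,"ay":0,"az":0},{"dx":0,"dy":0,"dz":0,"ax":0,"ay":0,"az":0},{"dx":0,"dy":0,"dz":0,"ax":0,"ay":0,"az":0},{"dx":0,"dy":0,"dz":0,"ax":0,"ay":0,"az":0},{"dx":0,"dy":0,"dz":0,"ax":0,"ay":0,"az":0},{"dx":0,"dy":0,"dz":0,"ax":0,"ay":0,"az":0},{"dx":0,"dy":0,"dz":0,"ax":0,"ay":0,"az":0},{"dx":0,"dy":0,"dz":0,"ax":0,"ay":0,"az":0},{"dx":0,"dy":0,"dz":0,"ax":0,"ay":0,"az":0}], "claw": 0, "force": 40}}

```text
time_s: 2.92
eef_pos: [0.4582, 0.2221, 0.0807]
eef_rot: [0.0, 0.037, 0.999, -0.0]
ft_force: [-0.4, 1.1, 5.7]
gripper_width: 0.0149
```

```bash
python3 -c "
from h import *
go(C(-86,67.5,140))
shot('side','s2');crop('s2',190,160,430,350,3.3,'c6')"
```

```text
d [ 0.0008  0.0006 -0.0593] a [-0.0001  0.0005 -0.0012] pos [0.4582 0.2221 0.0807] F [-0.4  1.1  5.7] w 0.0149 t 2.9167 j [ 0.45  0.26 -0.49  0.83 -0.    0.53]
```

View pics/c6.png

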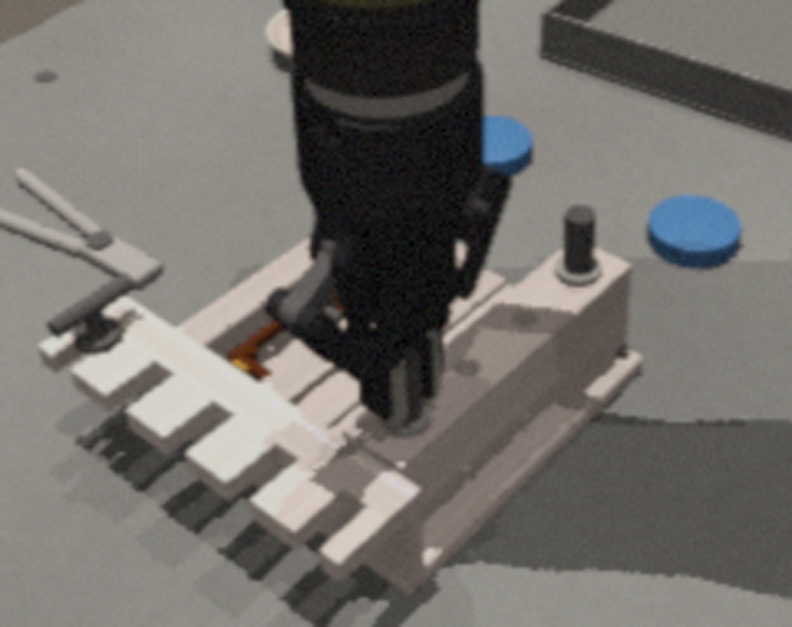

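Emit:
{"name": "play_rows", "arguments": {"deltas": [{"dx":0,"dy":0,"dz":-0.015,"ax":0,"ay":0,"az":0},{"dx":0,"dy":0,"dz":-0.03,"ax":0,"ay":0,"az":0},{"dx":0,"dy":0,"dz":-0.045,"ax":0,"ay":0,"az":0},{"dx":0,"dy":0,"dz":-0.062,"ax":0,"ay":0,"az":0},{"dx":0,"dy":0,"dz":-0.062,"ax":0,"ay":0,"az":0},{"dx":0,"dy":0,"dz":-0.062,"ax":0,"ay":0,"az":0},{"dx":-0.02,"dy":0.015,"dz":-0.062,"ax":0,"ay":0,"az":0},{"dx":-0.04,"dy":0.03,"dz":-0.062,"ax":0,"ay":0,"az":0},{"dx":-0.06,"dy":0.045,"dz":-0.062,"ax":0,"ay":0,"az":0},{"dx":-0.07,"dy":0.0555,"dz":-0.062,"ax":0,"ay":0,"az":0},{"dx":-0.07,"dy":0.0555,"dz":-0.062,"ax":0,"ay":0,"az":0},{"dx":-0.07,"dy":0.0555,"dz":-0.062,"ax":0,"ay":0,"az":0},{"dx":-0.07,"dy":0.0555,"dz":-0.062,"ax":0,"ay":0,"az":0},{"dx":-0.07,"dy":0.0555,"dz":-0.062,"ax":0,"ay":0,"az":0}]}}

```text
time_s: 4.13
eef_pos: [0.5306, 0.2713, 0.1416]
eef_rot: [-0.001, 0.037, 0.999, -0.001]
ft_force: [-0.5, -0.4, -0.6]
gripper_width: 0.0146
```

```bash
python3 -c "
from h import *
go(C(-16,123,80))
shot('side','s3');crop('s3',190,160,430,350,3.3,'c7')"
```

```text
d [-0.0006  0.0019  0.0616] a [-0.0017 -0.0015 -0.0015] pos [0.5306 0.2713 0.1416] F [-0.5 -0.4 -0.6] w 0.0146 t 4.1333 j [ 0.47  0.36 -0.2   1.02 -0.    0.55]
```

View pics/c7.png

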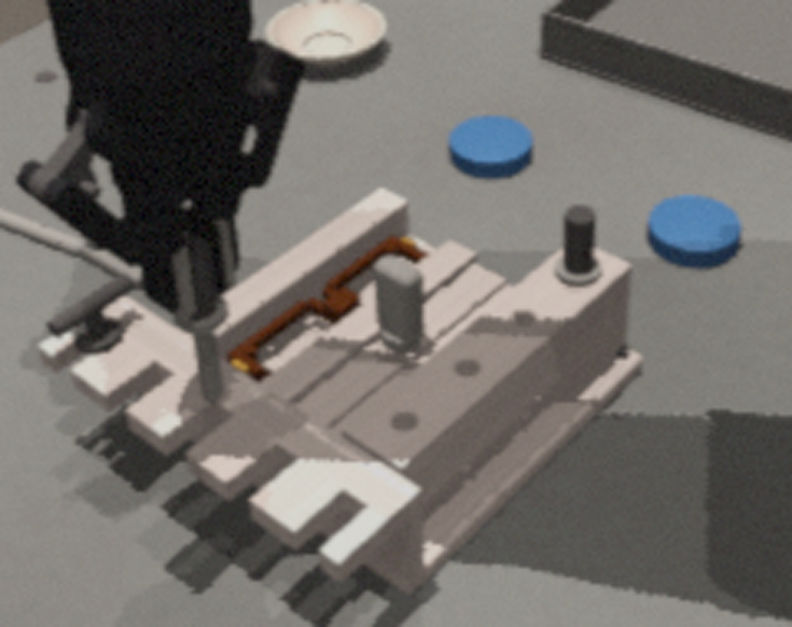

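Emit:
{"name": "play_rows", "arguments": {"deltas": [{"dx":0,"dy":0,"dz":0,"ax":0,"ay":0,"az":0},{"dx":0,"dy":0,"dz":0,"ax":0,"ay":0,"az":0},{"dx":0,"dy":0,"dz":0,"ax":0,"ay":0,"az":0}]}}

```text
time_s: 4.43
eef_pos: [0.5318, 0.272, 0.1426]
eef_rot: [0.0, 0.037, 0.999, -0.0]
ft_force: [0.2, 0.3, -1.2]
gripper_width: 0.0146
```

```bash
python3 -c "
from h import *
for i in range(2):
  go(C(-16,123,80)); shot('side','s3')
print(env.state()['qvel'])
s=load('s3')
for p in [(-16,122.5,81),(-16,122.5,131),(-16,114.5,70),(-23.5,144.5,70),(-8.5,144.5,70)]:
  q=w2px(s,C(*p)); print(p,q,(q-[190,160])*3.3)
crop('s3',230,220,290,300,8,'c8')"
```

```text
d [0.0006 0.0011 0.0626] a [-0.0004  0.0005 -0.0015] pos [0.5318 0.272  0.1426] F [ 0.2  0.3 -1.2] w 0.0146 t 4.4333 j [ 0.47  0.36 -0.19  1.02 -0.    0.55]
d [0.0007 0.001  0.0626] a [-0.0003  0.0005 -0.0014] pos [0.5318 0.272  0.1426] F [ 1.1 -1.  -0.5] w 0.0146 t 4.4833 j [ 0.47  0.36 -0.19  1.02 -0.    0.55]
[ 1.37390788e-03  3.92158160e-03  2.96930835e-03 -1.55409881e-05
 -4.31695619e-04  1.73571734e-03]
(-16, 122.5, 81) [252.44376471 280.3290232 ] [206.06442354 397.08577655]
(-16, 122.5, 131) [248.54791002 255.09625662] [193.20810308 313.81764684]
(-16, 114.5, 70) [257.20651269 282.64177602] [221.78149189 404.71786087]
(-23.5, 144.5, 70) [245.38603621 296.38024875] [182.7739195  450.05482088]
(-8.5, 144.5, 70) [238.79802738 291.57097952] [161.03349036 434.18423241]
```

View pics/c8.png

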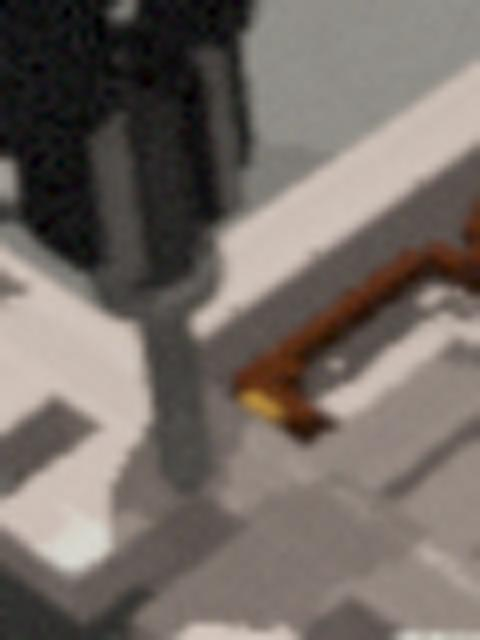

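Emit:
{"name": "play_rows", "arguments": {"deltas": [{"dx":0.0005,"dy":0.001,"dz":0.008,"ax":0,"ay":0,"az":0},{"dx":0.0005,"dy":0.001,"dz":0.016,"ax":0,"ay":0,"az":0},{"dx":0.0005,"dy":0.001,"dz":0.024,"ax":0,"ay":0,"az":0},{"dx":0.0005,"dy":0.001,"dz":0.032,"ax":0,"ay":0,"az":0},{"dx":0.0005,"dy":0.001,"dz":0.032,"ax":0,"ay":0,"az":0}]}}

```text
time_s: 4.95
eef_pos: [0.53, 0.2724, 0.1077]
eef_rot: [-0.002, 0.037, 0.999, -0.001]
ft_force: [-0.4, 0.2, -0.6]
gripper_width: 0.0145
```

```bash
python3 -c "
from h import *
go(C(-16,123,80)); shot('side','s4')
crop('s4',210,200,310,300,6,'c8')"
```

```text
d [-0.0013  0.0008  0.0277] a [-0.0025 -0.0031 -0.0012] pos [0.53   0.2724 0.1077] F [-0.4  0.2 -0.6] w 0.0145 t 4.95 j [ 0.48  0.38 -0.24  0.95 -0.    0.55]
```

View pics/c8.png

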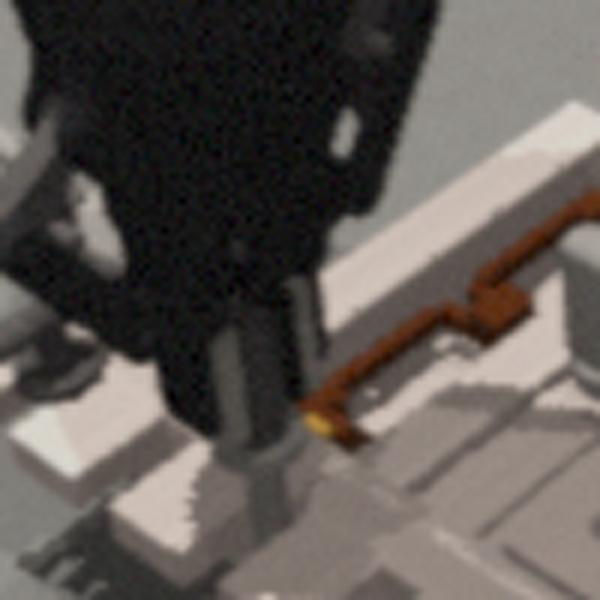

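Emit:
{"name": "play_rows", "arguments": {"deltas": [{"dx":0,"dy":0,"dz":0.008,"ax":0,"ay":0,"az":0},{"dx":0,"dy":0,"dz":0.016,"ax":0,"ay":0,"az":0},{"dx":0,"dy":0,"dz":0.023,"ax":0,"ay":0,"az":0},{"dx":0,"dy":0,"dz":0.0285,"ax":0,"ay":0,"az":0},{"dx":0,"dy":0,"dz":0.0285,"ax":0,"ay":0,"az":0},{"dx":0,"dy":0,"dz":0.0285,"ax":0,"ay":0,"az":0},{"dx":0,"dy":0,"dz":0.0285,"ax":0,"ay":0,"az":0}]}}

```text
time_s: 5.58
eef_pos: [0.5314, 0.2731, 0.0816]
eef_rot: [-0.0, 0.037, 0.999, -0.0]
ft_force: [0.4, -0.1, -0.2]
gripper_width: 0.0147
```

```bash
python3 -c "
from h import *
go(C(-16,123,80)); shot('side','s4')
crop('s4',210,200,310,300,6,'c8')"
```

```text
d [ 0.0002 -0.0001  0.0016] a [-0.0007 -0.0001 -0.0013] pos [0.5314 0.2731 0.0816] F [ 0.4 -0.1 -0.2] w 0.0147 t 5.5833 j [ 0.47  0.41 -0.27  0.89 -0.    0.55]
```

View pics/c8.png

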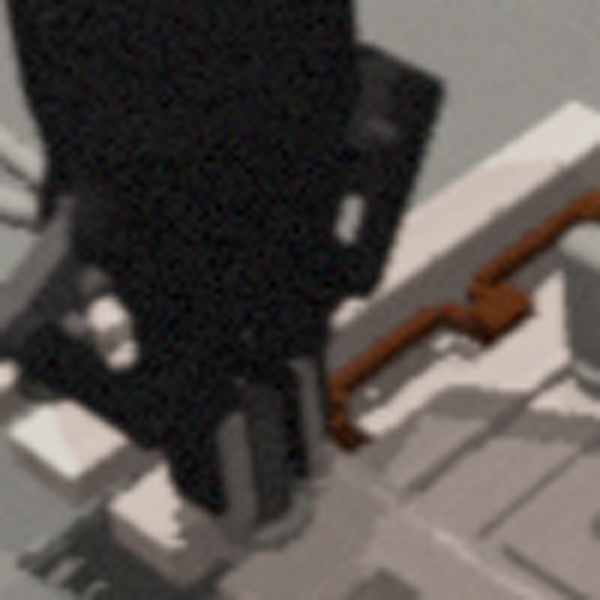

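Emit:
{"name": "play_rows", "arguments": {"deltas": [{"dx":0,"dy":0,"dz":0.001,"ax":0,"ay":0,"az":0},{"dx":0,"dy":0,"dz":0.001,"ax":0,"ay":0,"az":0}]}}

```text
time_s: 5.8
eef_pos: [0.5315, 0.2732, 0.0808]
eef_rot: [0.0, 0.037, 0.999, -0.0]
ft_force: [-0.4, 0.1, 0.2]
gripper_width: 0.0147
```

Emit:
{"name": "play_rows", "arguments": {"deltas": [{"dx":0,"dy":0,"dz":0,"ax":0,"ay":0,"az":0},{"dx":0,"dy":0,"dz":0,"ax":0,"ay":0,"az":0},{"dx":0,"dy":0,"dz":0,"ax":0,"ay":0,"az":0},{"dx":0,"dy":0,"dz":0,"ax":0,"ay":0,"az":0},{"dx":0,"dy":0,"dz":0,"ax":0,"ay":0,"az":0},{"dx":0,"dy":0,"dz":-0.02,"ax":0,"ay":0,"az":0},{"dx":0,"dy":0,"dz":-0.045,"ax":0,"ay":0,"az":0},{"dx":0,"dy":0,"dz":-0.07,"ax":0,"ay":0,"az":0},{"dx":0.01,"dy":-0.03,"dz":-0.07,"ax":0,"ay":0,"az":0},{"dx":0.023,"dy":-0.06,"dz":-0.07,"ax":0,"ay":0,"az":0},{"dx":0.034,"dy":-0.09,"dz":-0.07,"ax":0,"ay":0,"az":0},{"dx":0.045,"dy":-0.12,"dz":-0.07,"ax":0,"ay":0,"az":0},{"dx":0.056,"dy":-0.15,"dz":-0.07,"ax":0,"ay":0,"az":0},{"dx":0.07,"dy":-0.1905,"dz":-0.07,"ax":0,"ay":0,"az":0},{"dx":0.07,"dy":-0.1905,"dz":-0.07,"ax":0,"ay":0,"az":0},{"dx":0.07,"dy":-0.1905,"dz":-0.07,"ax":0,"ay":0,"az":0},{"dx":0.07,"dy":-0.1905,"dz":-0.07,"ax":0,"ay":0,"az":0},{"dx":0.07,"dy":-0.1905,"dz":-0.07,"ax":0,"ay":0,"az":0}], "claw": 50}}

```text
time_s: 7.3
eef_pos: [0.4484, 0.0891, 0.1512]
eef_rot: [0.001, 0.037, 0.999, 0.0]
ft_force: [0.2, 0.5, -0.1]
gripper_width: 0.0427
```

```bash
python3 -c "
from h import *
go(C(-86,-67.5,80)); shot('side','s5')
crop('s5',190,140,430,350,3.2,'c9')"
```

```text
d [ 0.0008 -0.0011  0.0712] a [ 0.      0.0011 -0.0006] pos [0.4484 0.0891 0.1512] F [ 0.2  0.5 -0.1] w 0.0427 t 7.3 j [ 0.2   0.1  -0.51  0.97 -0.    0.27]
```

View pics/c9.png

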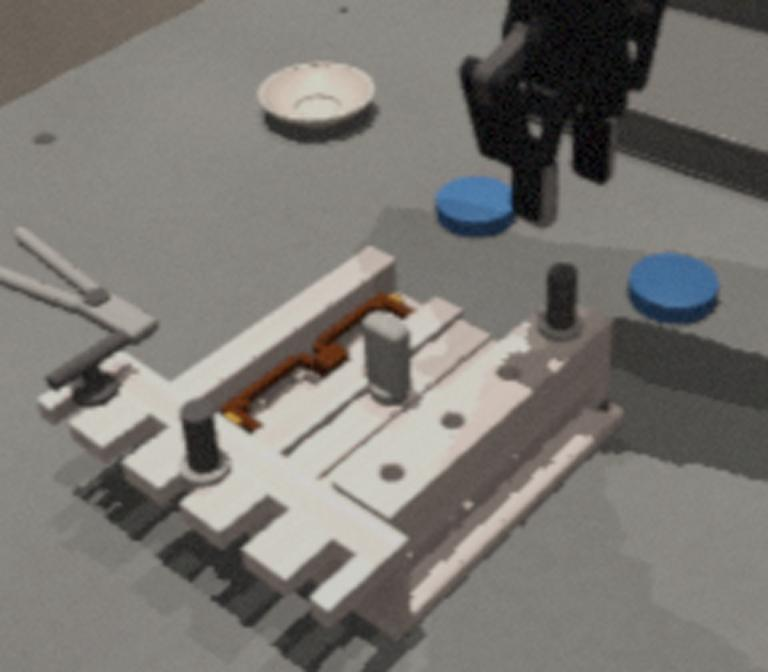

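Pin3 stands upright in notch 2 (crop ~(200,465)). Now pin0.

Emit:
{"name": "play_rows", "arguments": {"deltas": [{"dx":0.0005,"dy":-0.001,"dz":0.025,"ax":0,"ay":0,"az":0},{"dx":0.0005,"dy":-0.001,"dz":0.05,"ax":0,"ay":0,"az":0},{"dx":0.0005,"dy":-0.001,"dz":0.071,"ax":0,"ay":0,"az":0},{"dx":0.0005,"dy":-0.001,"dz":0.071,"ax":0,"ay":0,"az":0},{"dx":0.0005,"dy":-0.001,"dz":0.071,"ax":0,"ay":0,"az":0},{"dx":0.0005,"dy":-0.001,"dz":0.071,"ax":0,"ay":0,"az":0}]}}

```text
time_s: 7.85
eef_pos: [0.4479, 0.0881, 0.0808]
eef_rot: [0.0, 0.036, 0.999, -0.0]
ft_force: [0.7, 0.4, 0.5]
gripper_width: 0.0429
```

Emit:
{"name": "play_rows", "arguments": {"deltas": [{"dx":0,"dy":0,"dz":0,"ax":0,"ay":0,"az":0},{"dx":0,"dy":0,"dz":0,"ax":0,"ay":0,"az":0},{"dx":0,"dy":0,"dz":0,"ax":0,"ay":0,"az":0},{"dx":0,"dy":0,"dz":0,"ax":0,"ay":0,"az":0},{"dx":0,"dy":0,"dz":0,"ax":0,"ay":0,"az":0},{"dx":0,"dy":0,"dz":0,"ax":0,"ay":0,"az":0},{"dx":0,"dy":0,"dz":0,"ax":0,"ay":0,"az":0},{"dx":0,"dy":0,"dz":0,"ax":0,"ay":0,"az":0}], "claw": 0, "force": 40}}

```text
time_s: 8.52
eef_pos: [0.4482, 0.0878, 0.0812]
eef_rot: [0.001, 0.037, 0.999, 0.0]
ft_force: [0.2, 1.3, 6.1]
gripper_width: 0.0145
```

```bash
python3 -c "
from h import *
go(C(-86,-67.5,80)); shot('side','s5')
crop('s5',290,140,430,280,5,'c9')"
```

```text
d [0.0006 0.0003 0.0012] a [ 0.0007  0.0025 -0.0013] pos [0.4482 0.0878 0.0812] F [0.2 1.3 6.1] w 0.0145 t 8.5167 j [ 0.19  0.17 -0.6   0.8  -0.    0.27]
```

View pics/c9.png

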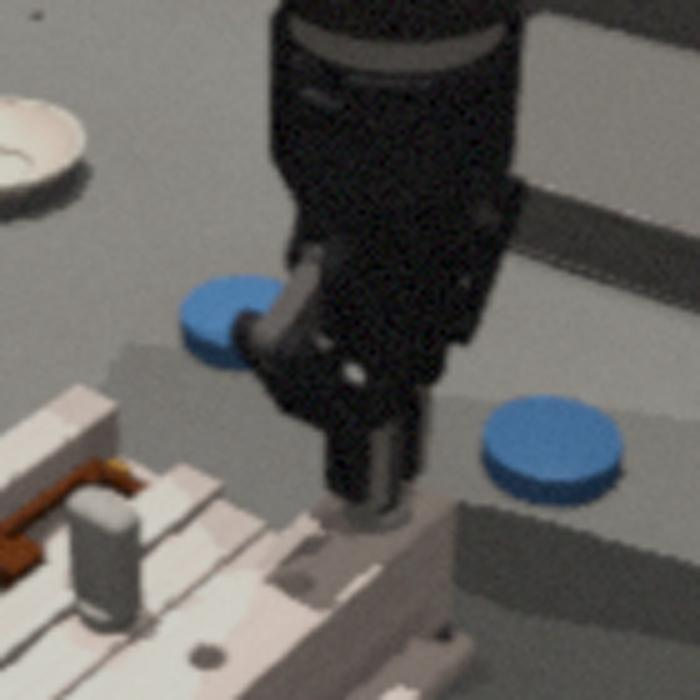

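Emit:
{"name": "play_rows", "arguments": {"deltas": [{"dx":0,"dy":0,"dz":-0.015,"ax":0,"ay":0,"az":0},{"dx":0,"dy":0,"dz":-0.03,"ax":0,"ay":0,"az":0},{"dx":0,"dy":0,"dz":-0.045,"ax":0,"ay":0,"az":0},{"dx":0,"dy":0,"dz":-0.062,"ax":0,"ay":0,"az":0},{"dx":0,"dy":0,"dz":-0.062,"ax":0,"ay":0,"az":0},{"dx":0,"dy":0,"dz":-0.062,"ax":0,"ay":0,"az":0},{"dx":0,"dy":0.025,"dz":-0.062,"ax":0,"ay":0,"az":0},{"dx":0.004,"dy":0.055,"dz":-0.062,"ax":0,"ay":0,"az":0},{"dx":0.006,"dy":0.085,"dz":-0.062,"ax":0,"ay":0,"az":0},{"dx":0.009,"dy":0.115,"dz":-0.062,"ax":0,"ay":0,"az":0},{"dx":0.012,"dy":0.145,"dz":-0.062,"ax":0,"ay":0,"az":0},{"dx":0.014,"dy":0.175,"dz":-0.062,"ax":0,"ay":0,"az":0},{"dx":0.014,"dy":0.1905,"dz":-0.062,"ax":0,"ay":0,"az":0},{"dx":0.014,"dy":0.1905,"dz":-0.062,"ax":0,"ay":0,"az":0},{"dx":0.014,"dy":0.1905,"dz":-0.062,"ax":0,"ay":0,"az":0},{"dx":0.014,"dy":0.1905,"dz":-0.062,"ax":0,"ay":0,"az":0},{"dx":0.014,"dy":0.1905,"dz":-0.062,"ax":0,"ay":0,"az":0},{"dx":0.014,"dy":0.1905,"dz":-0.062,"ax":0,"ay":0,"az":0}]}}

```text
time_s: 10.07
eef_pos: [0.4471, 0.2772, 0.1417]
eef_rot: [-0.0, 0.038, 0.999, -0.001]
ft_force: [0.1, -0.6, -0.1]
gripper_width: 0.0148
```

```bash
python3 -c "
from h import *
go(C(-100,123,80)); shot('side','s6')
s=load('s6');print((w2px(s,C(-100,122.5,81))-[240,220])*6)
crop('s6',240,220,340,320,6,'c9')"
```

```text
d [-0.0002  0.0021  0.0617] a [-0.001  -0.0002 -0.0029] pos [0.4471 0.2772 0.1417] F [ 0.1 -0.6 -0.1] w 0.0148 t 10.0667 j [ 0.56  0.23 -0.37  0.97 -0.    0.63]
[315.76094438 527.77044247]
```

View pics/c9.png

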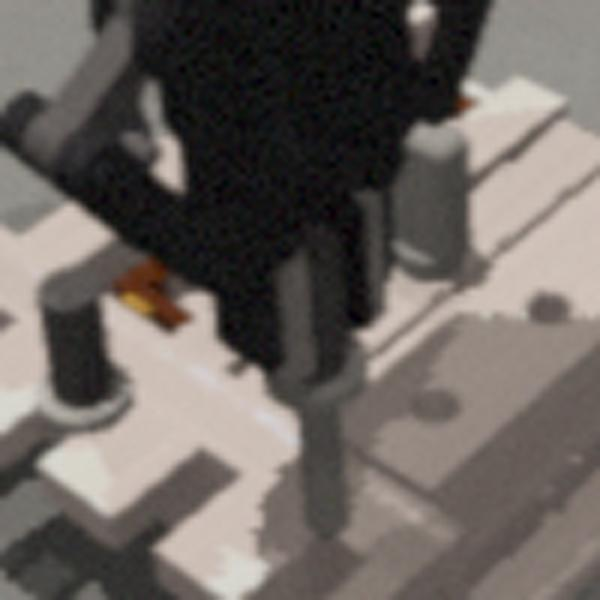

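Emit:
{"name": "play_rows", "arguments": {"deltas": [{"dx":0,"dy":0.002,"dz":0,"ax":0,"ay":0,"az":0},{"dx":0,"dy":0.002,"dz":0.008,"ax":0,"ay":0,"az":0},{"dx":0,"dy":0.002,"dz":0.016,"ax":0,"ay":0,"az":0},{"dx":0,"dy":0.002,"dz":0.024,"ax":0,"ay":0,"az":0},{"dx":0,"dy":0.002,"dz":0.03,"ax":0,"ay":0,"az":0},{"dx":0,"dy":0.002,"dz":0.03,"ax":0,"ay":0,"az":0}]}}

```text
time_s: 10.62
eef_pos: [0.446, 0.2796, 0.1098]
eef_rot: [-0.001, 0.037, 0.999, -0.001]
ft_force: [0.2, -0.0, -1.6]
gripper_width: 0.0147
```

```bash
python3 -c "
from h import *
go(C(-100,123,80)); shot('side','s6')
crop('s6',240,220,340,320,6,'c9')"
```

```text
d [-0.0016 -0.0003  0.0298] a [-0.0024 -0.0025 -0.0013] pos [0.446  0.2796 0.1098] F [ 0.2 -0.  -1.6] w 0.0147 t 10.6167 j [ 0.56  0.26 -0.41  0.91 -0.    0.63]
```

View pics/c9.png

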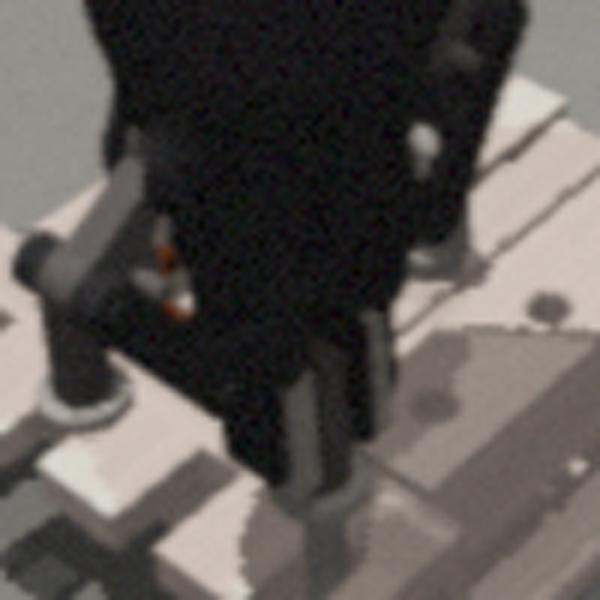

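Emit:
{"name": "play_rows", "arguments": {"deltas": [{"dx":0,"dy":0,"dz":0.008,"ax":0,"ay":0,"az":0},{"dx":0,"dy":0,"dz":0.016,"ax":0,"ay":0,"az":0},{"dx":0,"dy":0,"dz":0.023,"ax":0,"ay":0,"az":0},{"dx":0,"dy":0,"dz":0.0285,"ax":0,"ay":0,"az":0},{"dx":0,"dy":0,"dz":0.0295,"ax":0,"ay":0,"az":0},{"dx":0,"dy":0,"dz":0.03,"ax":0,"ay":0,"az":0},{"dx":0,"dy":0,"dz":0.03,"ax":0,"ay":0,"az":0},{"dx":0,"dy":0,"dz":0.03,"ax":0,"ay":0,"az":0}]}}

```text
time_s: 11.33
eef_pos: [0.4474, 0.2805, 0.082]
eef_rot: [0.0, 0.037, 0.999, -0.0]
ft_force: [-0.2, -0.6, -0.1]
gripper_width: 0.0148
```

```bash
python3 -c "
from h import *
go(C(-100,123,80)); shot('side','s6')
crop('s6',240,220,340,320,6,'c9')"
```

```text
d [-0.0001 -0.0013  0.002 ] a [-0.0003  0.0003 -0.0013] pos [0.4474 0.2805 0.082 ] F [-0.2 -0.6 -0.1] w 0.0148 t 11.3333 j [ 0.56  0.29 -0.44  0.84 -0.    0.63]
```

View pics/c9.png

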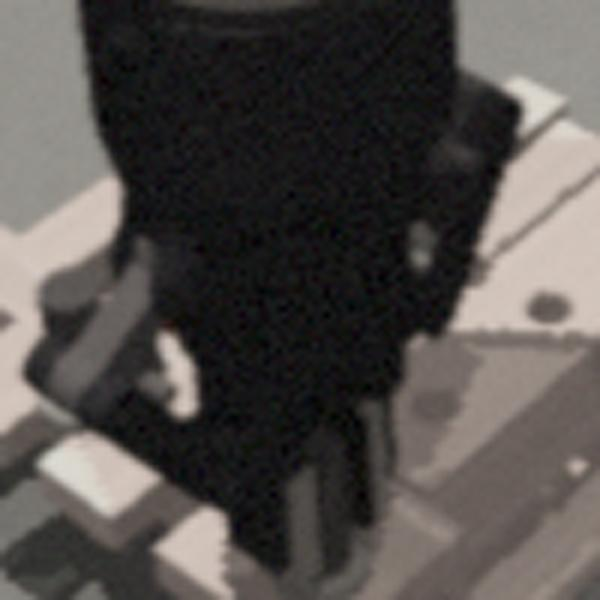

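Emit:
{"name": "play_rows", "arguments": {"deltas": [{"dx":0,"dy":-0.001,"dz":0.001,"ax":0,"ay":0,"az":0},{"dx":0,"dy":-0.001,"dz":0.001,"ax":0,"ay":0,"az":0},{"dx":0,"dy":-0.001,"dz":0.001,"ax":0,"ay":0,"az":0}]}}

```text
time_s: 11.63
eef_pos: [0.4476, 0.2797, 0.0813]
eef_rot: [0.0, 0.037, 0.999, 0.0]
ft_force: [0.3, 1.2, 1.3]
gripper_width: 0.0143
```

Emit:
{"name": "play_rows", "arguments": {"deltas": [{"dx":0,"dy":0,"dz":0,"ax":0,"ay":0,"az":0},{"dx":0,"dy":0,"dz":0,"ax":0,"ay":0,"az":0},{"dx":0,"dy":0,"dz":0,"ax":0,"ay":0,"az":0},{"dx":0,"dy":0,"dz":0,"ax":0,"ay":0,"az":0},{"dx":0,"dy":0,"dz":0,"ax":0,"ay":0,"az":0},{"dx":0,"dy":0,"dz":-0.02,"ax":0,"ay":0,"az":0},{"dx":0,"dy":0,"dz":-0.045,"ax":0,"ay":0,"az":0},{"dx":0,"dy":0,"dz":-0.07,"ax":0,"ay":0,"az":0},{"dx":0,"dy":-0.03,"dz":-0.09,"ax":0,"ay":0,"az":0},{"dx":0,"dy":-0.07,"dz":-0.1,"ax":0,"ay":0,"az":0},{"dx":0,"dy":-0.11,"dz":-0.1,"ax":0,"ay":0,"az":0},{"dx":0,"dy":-0.15,"dz":-0.1,"ax":0,"ay":0,"az":0},{"dx":0,"dy":-0.19,"dz":-0.1,"ax":0,"ay":0,"az":0},{"dx":0,"dy":-0.22,"dz":-0.1,"ax":0,"ay":0,"az":0},{"dx":0,"dy":-0.25,"dz":-0.1,"ax":0,"ay":0,"az":0},{"dx":0,"dy":-0.25,"dz":-0.1,"ax":0,"ay":0,"az":0}], "claw": 50}}

```text
time_s: 12.97
eef_pos: [0.4279, 0.026, 0.181]
eef_rot: [-0.0, 0.039, 0.999, -0.001]
ft_force: [-0.2, -0.6, -0.3]
gripper_width: 0.0427
```

```bash
python3 -c "
from h import *
shot('side','s7')
crop('s7',190,160,430,350,3.3,'c9')
shot('top','t7')
crop('t7',175,190,375,310,4,'c10');crop('t7',320,180,520,300,4,'c11');crop('s7',300,100,500,230,4,'c12')"
```

```text
(no output)
```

View pics/c9.png

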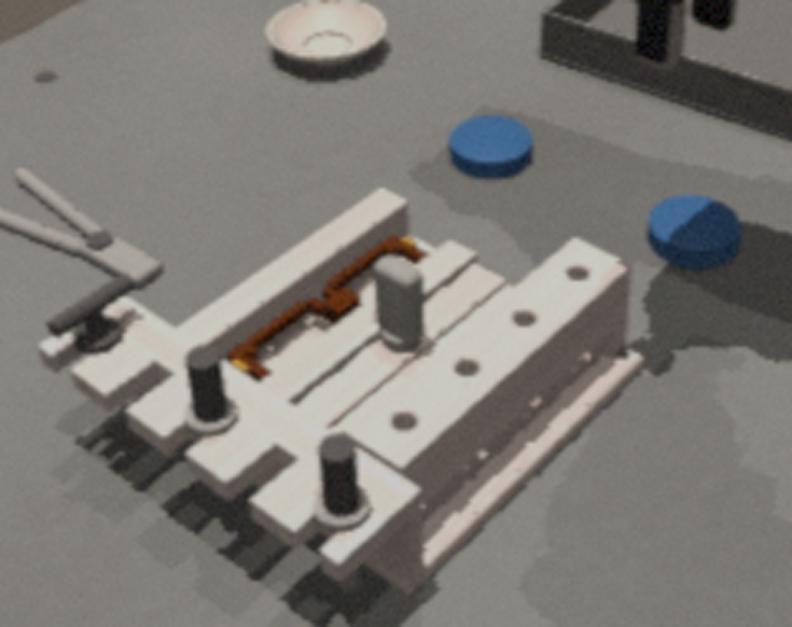

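View pics/c10.png

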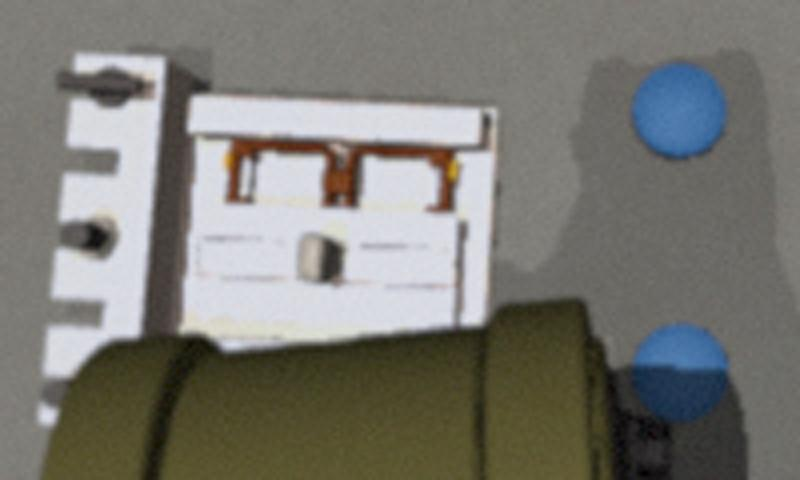

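View pics/c12.png

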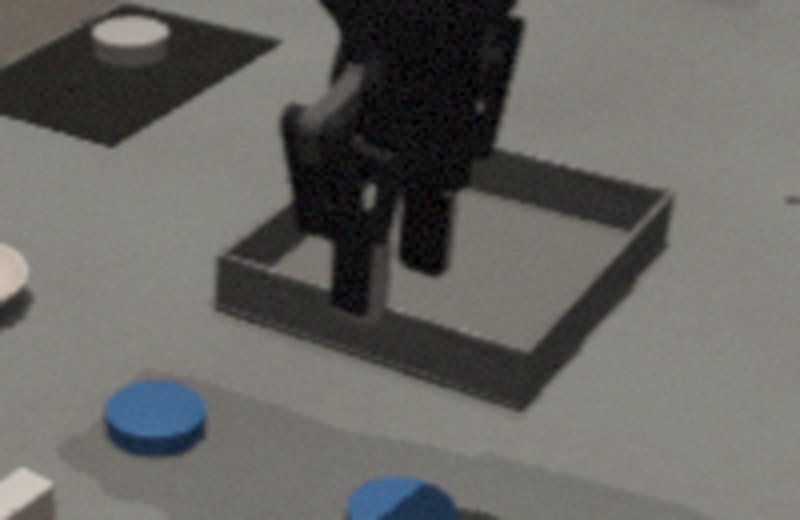

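```bash
python3 - <<'E'
from h import *
from fit import up
t=load('top0');s=load('s7')
for p in [(218,256),(530,353),(672,193)]: print('S',px2w(s,*up(p,300,100,4),.04))
for p in [(315,70),(708,62),(742,392),(332,410)]: print('T',px2w(t,*up(p,320,180,4),.04), px2w(t,*up(p,320,180,4),.0))
# lens from colour
for n in('top0','s7'):
    r=load(n);im=r['color'].astype(int);m=((im[...,0]-im[...,2])>50).astype(np.uint8)
    k,l,st,c=cv2.connectedComponentsWithStats(m)
    for i in range(1,k):
        if st[i,4]>60: print(n,c[i],st[i,4],px2w(r,*c[i],.012))
E
```

```text
[ 0.53817524  0.14917364 -0.07452086] [[-0.2, -0.7], [-0.6, -0.2], [0.5, 0.9], [0.0, -0.2], [-0.1, 0.5], [-0.0, 0.1], [-0.3, 0.4], [-0.1, 0.2], [0.1, 0.4], [-0.0, 0.6], [0.1, -0.6], [0.3, -0.7], [-1.6, 0.1], [0.5, -0.3], [-0.2, -0.4], [-0.3, -0.4], [0.3, 0.2], [-0.7, 0.1]]
[ 0.53915865  0.14921495 -0.06854436] [[0.1, -0.8], [-0.3, -0.4], [0.2, 0.7], [-0.3, -0.2], [0.1, -0.1], [0.2, -0.3], [-0.0, 0.2], [0.1, 0.1], [0.1, 0.3], [-0.1, 0.5]]
[ 0.53762209  0.14930359 -0.07682866] [[0.2, -0.3], [0.3, -0.4], [-1.4, 0.2], [0.7, -0.0], [-0.0, -0.2], [-0.1, -0.2], [0.6, 0.5], [-0.6, 0.3]]
S [ 0.6397076  -0.17650625  0.04      ]
S [ 0.44221073 -0.18086277  0.04      ]
S [ 0.44768532 -0.40528268  0.04      ]
T [ 0.64181202 -0.17999934  0.04      ] [ 0.64896579 -0.18663086  0.        ]
T [ 0.6404528  -0.40387294  0.04      ] [ 0.64754805 -0.42014248  0.        ]
T [ 0.45404819 -0.40576443  0.04      ] [ 0.4531185  -0.42211541  0.        ]
T [ 0.44834482 -0.17951218  0.04      ] [ 0.4471696  -0.18612274  0.        ]
top0 [344.37411765 217.15058824] 425 [ 0.60188901 -0.05462242  0.012     ]
top0 [344.7218543  282.60706402] 453 [ 0.44903413 -0.05079994  0.012     ]
s7 [338.31578947 202.16842105] 285 [ 0.6011392  -0.05432903  0.012     ]
s7 [394.35031847 224.74522293] 157 [ 0.46219192 -0.05226591  0.012     ]
```

View pics/c11.png

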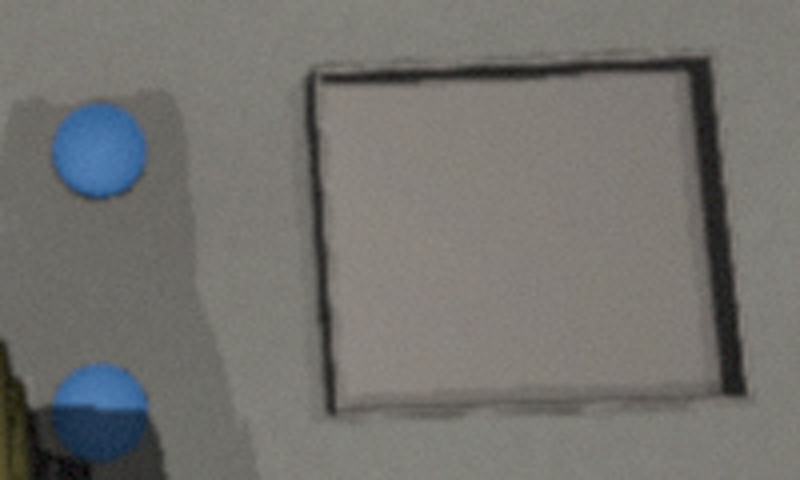

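```bash
python3 - <<'E'
from h import *
r=load('s1');r=load('side0');im=r['color'].astype(int);m=((im[...,0]-im[...,2])>50).astype(np.uint8)
k,l,st,c=cv2.connectedComponentsWithStats(m)
for i in range(1,k):
    if st[i,4]>60: print(c[i],st[i,4],px2w(r,*c[i],.012))
go([.4488,-.0508,.08],np.pi/2+.02)
E
```

```text
[338.3125     202.15972222] 288 [ 0.60116434 -0.05435266  0.012     ]
[399.96569921 227.60158311] 379 [ 0.44855155 -0.05035378  0.012     ]
d [-0.0261 -0.0783  0.1011] a [-0.0001  0.0004 -0.0966] pos [0.4287 0.0293 0.1811] F [-0.1 -0.2  0.1] w 0.0427 t 13.0667 j [ 0.07  0.02 -0.51  1.03 -0.    0.14]
```

Emit:
{"name": "play_rows", "arguments": {"deltas": [{"dx":-0.01,"dy":-0.03,"dz":0.025,"ax":0,"ay":0,"az":-0.04},{"dx":-0.02,"dy":-0.06,"dz":0.05,"ax":0,"ay":0,"az":-0.08},{"dx":-0.0261,"dy":-0.0783,"dz":0.08,"ax":0,"ay":0,"az":-0.0966},{"dx":-0.0261,"dy":-0.0783,"dz":0.101,"ax":0,"ay":0,"az":-0.0966},{"dx":-0.0261,"dy":-0.0783,"dz":0.101,"ax":0,"ay":0,"az":-0.0966},{"dx":-0.0261,"dy":-0.0783,"dz":0.101,"ax":0,"ay":0,"az":-0.0966},{"dx":-0.0261,"dy":-0.0783,"dz":0.101,"ax":0,"ay":0,"az":-0.0966}], "claw": 92}}

```text
time_s: 13.65
eef_pos: [0.4498, -0.0489, 0.081]
eef_rot: [0.0, -0.012, 1.0, -0.0]
ft_force: [-0.2, -0.0, 0.7]
gripper_width: 0.0788
```

```bash
python3 - <<'E'
from h import *
go([.4487,-.0506,.0],np.pi/2+.02)
shot('side','s8');crop('s8',320,140,480,260,5,'c9')
E
```

```text
d [ 0.0012 -0.0016  0.081 ] a [-0.0003  0.0008  0.0045] pos [ 0.4498 -0.0489  0.081 ] F [-0.2 -0.   0.7] w 0.0788 t 13.65 j [-0.11  0.16 -0.61  0.8  -0.   -0.13]
```

View pics/c9.png

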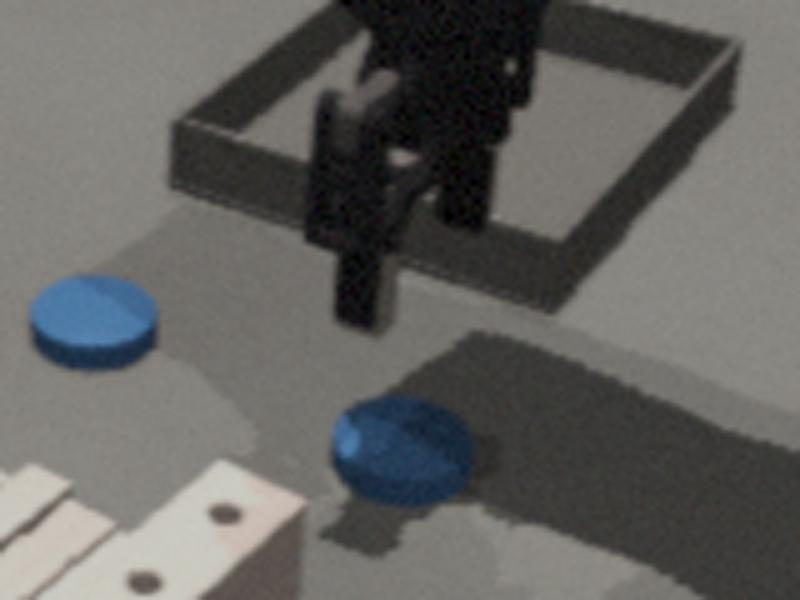

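Emit:
{"name": "play_rows", "arguments": {"deltas": [{"dx":0.001,"dy":-0.0012,"dz":0.03,"ax":0,"ay":0,"az":0.004},{"dx":0.001,"dy":-0.0012,"dz":0.055,"ax":0,"ay":0,"az":0.004},{"dx":0.001,"dy":-0.0012,"dz":0.07,"ax":0,"ay":0,"az":0.004},{"dx":0.001,"dy":-0.0012,"dz":0.079,"ax":0,"ay":0,"az":0.004},{"dx":0.001,"dy":-0.0012,"dz":0.079,"ax":0,"ay":0,"az":0.004},{"dx":0.001,"dy":-0.0012,"dz":0.079,"ax":0,"ay":0,"az":0.004},{"dx":0.001,"dy":-0.0012,"dz":0.079,"ax":0,"ay":0,"az":0.004}]}}

```text
time_s: 14.28
eef_pos: [0.4495, -0.0511, 0.0024]
eef_rot: [0.001, -0.01, 1.0, -0.0]
ft_force: [0.6, -0.6, 0.3]
gripper_width: 0.0786
```

```bash
python3 - <<'E'
from h import *
go([.4487,-.0506,.0],np.pi/2+.02)
shot('side','s8');crop('s8',340,160,460,260,6,'c9')
E
```

```text
d [0.0008 0.0005 0.0024] a [-0.0008  0.0024 -0.0007] pos [ 0.4495 -0.0511  0.0024] F [ 0.6 -0.6  0.3] w 0.0786 t 14.2833 j [-0.11  0.27 -0.7   0.6  -0.   -0.13]
```

View pics/c9.png

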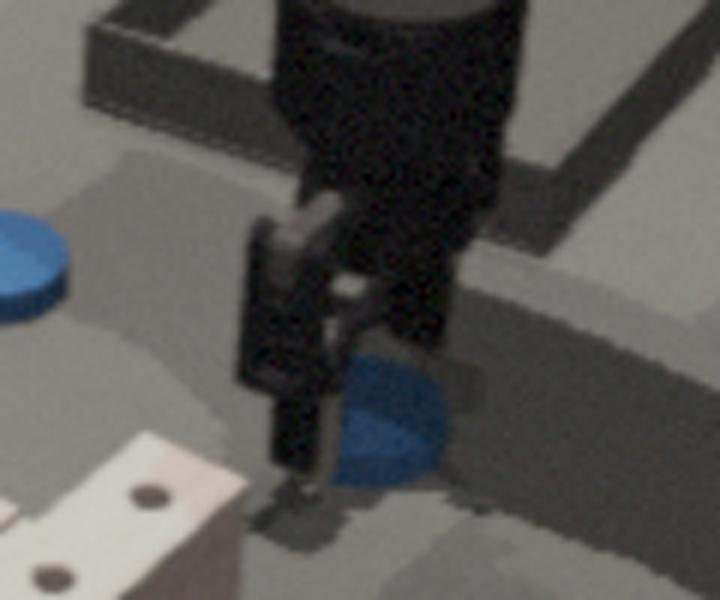

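Emit:
{"name": "play_rows", "arguments": {"deltas": [{"dx":0.0008,"dy":0.0004,"dz":0.0035,"ax":0,"ay":0,"az":0},{"dx":0.0008,"dy":0.0004,"dz":0.0035,"ax":0,"ay":0,"az":0},{"dx":0.0008,"dy":0.0004,"dz":0.0035,"ax":0,"ay":0,"az":0},{"dx":0.0008,"dy":0.0004,"dz":0.0035,"ax":0,"ay":0,"az":0},{"dx":0.0008,"dy":0.0004,"dz":0.0035,"ax":0,"ay":0,"az":0},{"dx":0.0008,"dy":0.0004,"dz":0.0035,"ax":0,"ay":0,"az":0},{"dx":0.0008,"dy":0.0004,"dz":0.0035,"ax":0,"ay":0,"az":0}], "claw": 40, "force": 30}}

```text
time_s: 14.92
eef_pos: [0.4476, -0.0508, -0.0018]
eef_rot: [0.0, -0.009, 1.0, -0.0]
ft_force: [-2.8, 0.3, 6.2]
gripper_width: 0.0544
```

Emit:
{"name": "play_rows", "arguments": {"deltas": [{"dx":0,"dy":0,"dz":-0.01,"ax":0,"ay":0,"az":0},{"dx":0,"dy":0,"dz":-0.03,"ax":0,"ay":0,"az":0},{"dx":0,"dy":0,"dz":-0.06,"ax":0,"ay":0,"az":0},{"dx":0,"dy":0,"dz":-0.09,"ax":0,"ay":0,"az":0},{"dx":0,"dy":0,"dz":-0.09,"ax":0,"ay":0,"az":0},{"dx":0,"dy":0,"dz":-0.09,"ax":0,"ay":0,"az":0}]}}

```text
time_s: 15.42
eef_pos: [0.4491, -0.0511, 0.0897]
eef_rot: [0.002, -0.009, 1.0, -0.001]
ft_force: [0.2, -0.8, -1.9]
gripper_width: 0.0538
```

```bash
python3 - <<'E'
from h import *
go([.495,-.24,.05],np.pi/2+.02)
shot('side','s8');crop('s8',340,120,460,260,5,'c9')
E
```

```text
d [-0.0421 -0.1897  0.0402] a [-0.0012  0.0046 -0.0013] pos [ 0.4491 -0.0511  0.0897] F [ 0.2 -0.8 -1.9] w 0.0538 t 15.4167 j [-0.11  0.15 -0.61  0.81 -0.   -0.13]
```

View pics/c9.png

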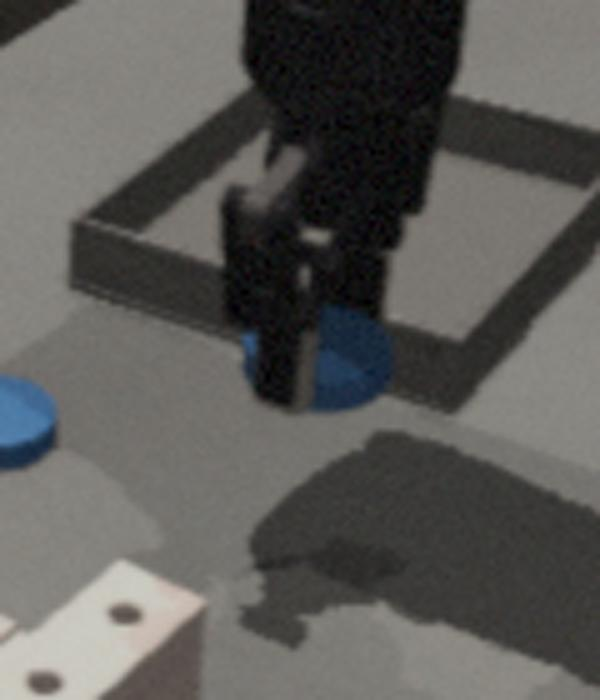

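Emit:
{"name": "play_rows", "arguments": {"deltas": [{"dx":-0.005,"dy":-0.02,"dz":0,"ax":0,"ay":0,"az":0},{"dx":-0.013,"dy":-0.05,"dz":0,"ax":0,"ay":0,"az":0},{"dx":-0.02,"dy":-0.085,"dz":0,"ax":0,"ay":0,"az":0},{"dx":-0.028,"dy":-0.12,"dz":0,"ax":0,"ay":0,"az":0},{"dx":-0.035,"dy":-0.155,"dz":0,"ax":0,"ay":0,"az":0},{"dx":-0.04,"dy":-0.18,"dz":0,"ax":0,"ay":0,"az":0},{"dx":-0.042,"dy":-0.19,"dz":0.01,"ax":0,"ay":0,"az":0},{"dx":-0.042,"dy":-0.19,"dz":0.03,"ax":0,"ay":0,"az":0},{"dx":-0.042,"dy":-0.19,"dz":0.05,"ax":0,"ay":0,"az":0},{"dx":-0.042,"dy":-0.19,"dz":0.065,"ax":0,"ay":0,"az":0},{"dx":-0.042,"dy":-0.19,"dz":0.073,"ax":0,"ay":0,"az":0},{"dx":-0.042,"dy":-0.19,"dz":0.079,"ax":0,"ay":0,"az":0},{"dx":-0.042,"dy":-0.19,"dz":0.084,"ax":0,"ay":0,"az":0},{"dx":-0.042,"dy":-0.19,"dz":0.084,"ax":0,"ay":0,"az":0},{"dx":-0.042,"dy":-0.19,"dz":0.084,"ax":0,"ay":0,"az":0}]}}

```text
time_s: 16.72
eef_pos: [0.4931, -0.2399, 0.0038]
eef_rot: [0.0, -0.01, 1.0, -0.0]
ft_force: [-0.5, -0.5, 0.5]
gripper_width: 0.054
```

```bash
python3 - <<'E'
from h import *
go([.495,-.24,.003],np.pi/2+.02)
shot('side','s8');crop('s8',340,100,480,220,5,'c9')
shot('top','t8');crop('t8',320,180,520,300,4,'c10')
E
```

```text
d [-0.0019 -0.0002  0.0008] a [-0.0006  0.0004 -0.0009] pos [ 0.4931 -0.2399  0.0038] F [-0.5 -0.5  0.5] w 0.054 t 16.7167 j [-0.45  0.41 -0.47  0.68 -0.   -0.47]
```

View pics/c9.png

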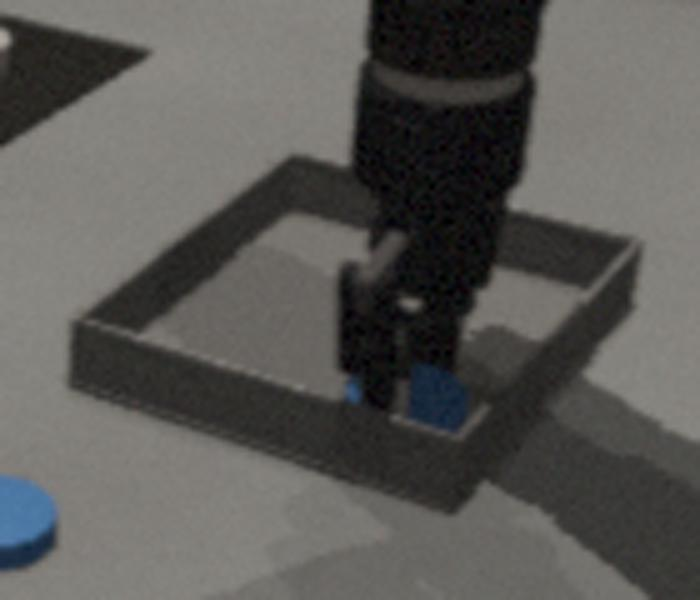

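View pics/c10.png

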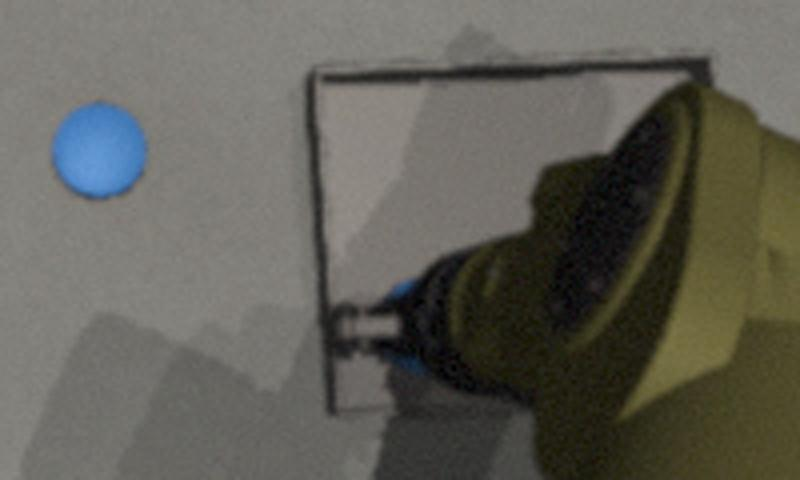

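Emit:
{"name": "play_rows", "arguments": {"deltas": [{"dx":0,"dy":-0.003,"dz":0.001,"ax":0,"ay":0,"az":0},{"dx":0,"dy":-0.003,"dz":0.001,"ax":0,"ay":0,"az":0},{"dx":0,"dy":-0.003,"dz":0.001,"ax":0,"ay":0,"az":0}]}}

```text
time_s: 17.07
eef_pos: [0.4931, -0.2433, 0.0029]
eef_rot: [0.0, -0.009, 1.0, -0.0]
ft_force: [0.0, 0.2, -0.9]
gripper_width: 0.0543
```

Emit:
{"name": "play_rows", "arguments": {"deltas": [{"dx":0,"dy":0,"dz":0,"ax":0,"ay":0,"az":0},{"dx":0,"dy":0,"dz":0,"ax":0,"ay":0,"az":0},{"dx":0,"dy":0,"dz":0,"ax":0,"ay":0,"az":0},{"dx":0,"dy":0,"dz":0,"ax":0,"ay":0,"az":0},{"dx":0,"dy":0,"dz":-0.02,"ax":0,"ay":0,"az":0},{"dx":0,"dy":0,"dz":-0.045,"ax":0,"ay":0,"az":0},{"dx":0,"dy":0,"dz":-0.08,"ax":0,"ay":0,"az":0},{"dx":0,"dy":0,"dz":-0.08,"ax":0,"ay":0,"az":0},{"dx":0,"dy":0,"dz":-0.08,"ax":0,"ay":0,"az":0}], "claw": 76}}

```text
time_s: 17.82
eef_pos: [0.4948, -0.2439, 0.0849]
eef_rot: [0.002, -0.009, 1.0, -0.001]
ft_force: [0.0, 0.8, -0.6]
gripper_width: 0.0651
```

```bash
python3 - <<'E'
from h import *
go([.6015,-.0545,.08],np.pi/2+.02)
shot('side','s8');crop('s8',320,100,480,220,5,'c9')
shot('top','t8')
for n in('t8','s8'):
    r=load(n);im=r['color'].astype(int);m=((im[...,0]-im[...,2])>50).astype(np.uint8)
    k,l,st,c=cv2.connectedComponentsWithStats(m)
    for i in range(1,k):
        if st[i,4]>60: print(n,c[i],st[i,4],px2w(r,*c[i],.012))
E
```

```text
d [-0.1102  0.1874  0.0049] a [-0.0028  0.0045 -0.0012] pos [ 0.4948 -0.2439  0.0849] F [ 0.   0.8 -0.6] w 0.0651 t 17.8167 j [-0.46  0.32 -0.39  0.86 -0.   -0.48]
t8 [344.3986014  217.20512821] 429 [ 0.60175685 -0.0546766   0.012     ]
s8 [338.3003413  202.19112628] 293 [ 0.60111688 -0.05423745  0.012     ]
```

View pics/c9.png

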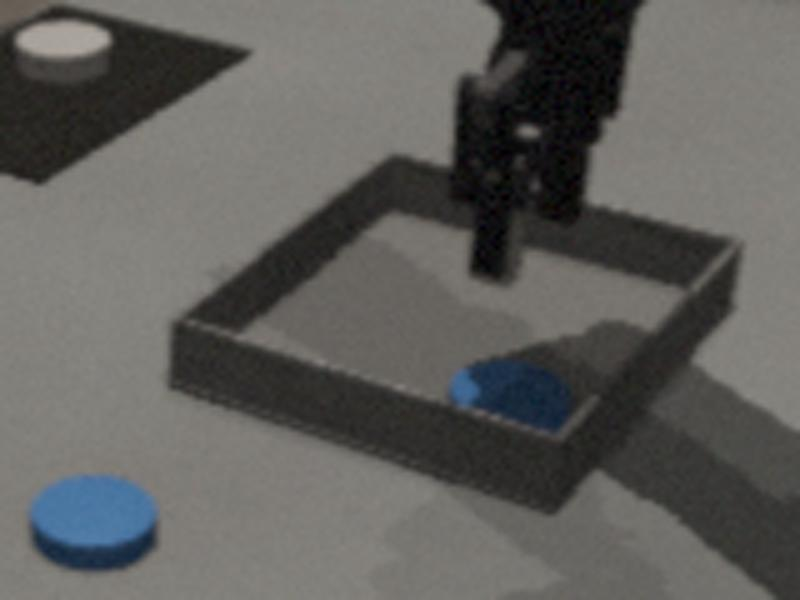

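Emit:
{"name": "play_rows", "arguments": {"deltas": [{"dx":-0.02,"dy":0.03,"dz":0,"ax":0,"ay":0,"az":0},{"dx":-0.04,"dy":0.065,"dz":0,"ax":0,"ay":0,"az":0},{"dx":-0.06,"dy":0.1,"dz":0,"ax":0,"ay":0,"az":0},{"dx":-0.08,"dy":0.135,"dz":0,"ax":0,"ay":0,"az":0},{"dx":-0.1,"dy":0.17,"dz":0,"ax":0,"ay":0,"az":0},{"dx":-0.11,"dy":0.188,"dz":0,"ax":0,"ay":0,"az":0},{"dx":-0.11,"dy":0.188,"dz":0,"ax":0,"ay":0,"az":0},{"dx":-0.11,"dy":0.188,"dz":0,"ax":0,"ay":0,"az":0},{"dx":-0.11,"dy":0.188,"dz":0.02,"ax":0,"ay":0,"az":0},{"dx":-0.11,"dy":0.188,"dz":0.045,"ax":0,"ay":0,"az":0},{"dx":-0.11,"dy":0.188,"dz":0.045,"ax":0,"ay":0,"az":0},{"dx":-0.11,"dy":0.188,"dz":0.045,"ax":0,"ay":0,"az":0}], "claw": 92}}

```text
time_s: 18.92
eef_pos: [0.5965, -0.054, 0.0358]
eef_rot: [-0.003, -0.009, 1.0, -0.0]
ft_force: [-0.2, -0.1, 0.5]
gripper_width: 0.0786
```

```bash
python3 - <<'E'
from h import *
go([.6015,-.0545,-.0015],np.pi/2+.02)
shot('side','s8');crop('s8',280,140,420,260,5,'c9')
E
```

```text
d [-0.0052 -0.0006  0.0372] a [-0.0002 -0.0051 -0.0028] pos [ 0.5965 -0.054   0.0358] F [-0.2 -0.1  0.5] w 0.0786 t 18.9167 j [-0.09  0.46 -0.31  0.81 -0.   -0.11]
```

View pics/c9.png

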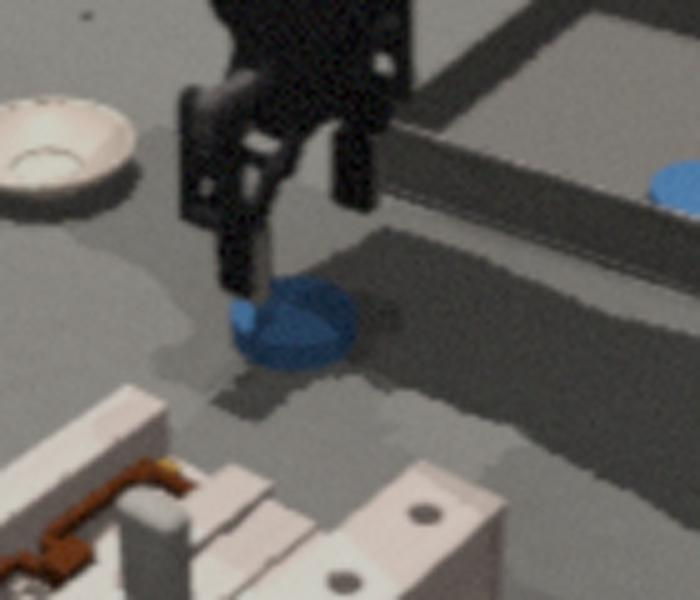

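Emit:
{"name": "play_rows", "arguments": {"deltas": [{"dx":0,"dy":0,"dz":0,"ax":0,"ay":0,"az":0},{"dx":0,"dy":0,"dz":0,"ax":0,"ay":0,"az":0},{"dx":0,"dy":0,"dz":0,"ax":0,"ay":0,"az":0}]}}

```text
time_s: 19.22
eef_pos: [0.6002, -0.0533, 0.0388]
eef_rot: [0.001, -0.009, 1.0, -0.0]
ft_force: [0.4, -0.8, 0.7]
gripper_width: 0.0784
```

```bash
python3 - <<'E'
from h import *
go([.6015,-.0545,-.0015],np.pi/2+.02)
E
```

```text
d [-0.0012 -0.0012  0.0403] a [-0.0008  0.002  -0.0016] pos [ 0.6002 -0.0533  0.0388] F [ 0.4 -0.8  0.7] w 0.0784 t 19.2167 j [-0.09  0.46 -0.3   0.81 -0.   -0.11]
```

Emit:
{"name": "play_rows", "arguments": {"deltas": [{"dx":-0.001,"dy":-0.0012,"dz":0.015,"ax":0,"ay":0,"az":-0.001},{"dx":-0.001,"dy":-0.0012,"dz":0.028,"ax":0,"ay":0,"az":-0.001},{"dx":-0.001,"dy":-0.0012,"dz":0.036,"ax":0,"ay":0,"az":-0.001},{"dx":-0.001,"dy":-0.0012,"dz":0.04,"ax":0,"ay":0,"az":-0.001},{"dx":-0.001,"dy":-0.0012,"dz":0.04,"ax":0,"ay":0,"az":-0.001},{"dx":-0.001,"dy":-0.0012,"dz":0.04,"ax":0,"ay":0,"az":-0.001},{"dx":-0.001,"dy":-0.0012,"dz":0.04,"ax":0,"ay":0,"az":-0.001}]}}

```text
time_s: 19.8
eef_pos: [0.601, -0.0542, -0.0017]
eef_rot: [0.001, -0.01, 1.0, -0.0]
ft_force: [-0.5, -0.7, -0.2]
gripper_width: 0.0786
```

Emit:
{"name": "play_rows", "arguments": {"deltas": [{"dx":0,"dy":0,"dz":0,"ax":0,"ay":0,"az":0},{"dx":0,"dy":0,"dz":0,"ax":0,"ay":0,"az":0},{"dx":0,"dy":0,"dz":0,"ax":0,"ay":0,"az":0},{"dx":0,"dy":0,"dz":0,"ax":0,"ay":0,"az":0},{"dx":0,"dy":0,"dz":0,"ax":0,"ay":0,"az":0},{"dx":0,"dy":0,"dz":0,"ax":0,"ay":0,"az":0},{"dx":0,"dy":0,"dz":0,"ax":0,"ay":0,"az":0}], "claw": 40, "force": 30}}

```text
time_s: 20.38
eef_pos: [0.6009, -0.0543, -0.0014]
eef_rot: [0.001, -0.01, 1.0, -0.0]
ft_force: [-1.1, -0.1, 4.9]
gripper_width: 0.0547
```

Emit:
{"name": "play_rows", "arguments": {"deltas": [{"dx":0,"dy":0,"dz":-0.01,"ax":0,"ay":0,"az":0},{"dx":0,"dy":0,"dz":-0.03,"ax":0,"ay":0,"az":0},{"dx":0,"dy":0,"dz":-0.06,"ax":0,"ay":0,"az":0},{"dx":0,"dy":0,"dz":-0.09,"ax":0,"ay":0,"az":0},{"dx":0,"dy":0,"dz":-0.09,"ax":0,"ay":0,"az":0},{"dx":0,"dy":0,"dz":-0.09,"ax":0,"ay":0,"az":0},{"dx":0,"dy":0,"dz":-0.09,"ax":0,"ay":0,"az":0}]}}

```text
time_s: 20.97
eef_pos: [0.6003, -0.0541, 0.0878]
eef_rot: [0.0, -0.01, 1.0, -0.0]
ft_force: [-0.4, 0.3, -1.2]
gripper_width: 0.0542
```

```bash
python3 - <<'E'
from h import *
go([.495,-.346,.05],np.pi/2+.02)
shot('side','s8');crop('s8',280,100,420,240,5,'c9')
E
```

```text
d [ 0.111  -0.2898  0.0379] a [-0.0005  0.0004 -0.0002] pos [ 0.6003 -0.0541  0.0878] F [-0.4  0.3 -1.2] w 0.0542 t 20.9667 j [-0.09  0.41 -0.25  0.91 -0.   -0.11]
```

View pics/c9.png

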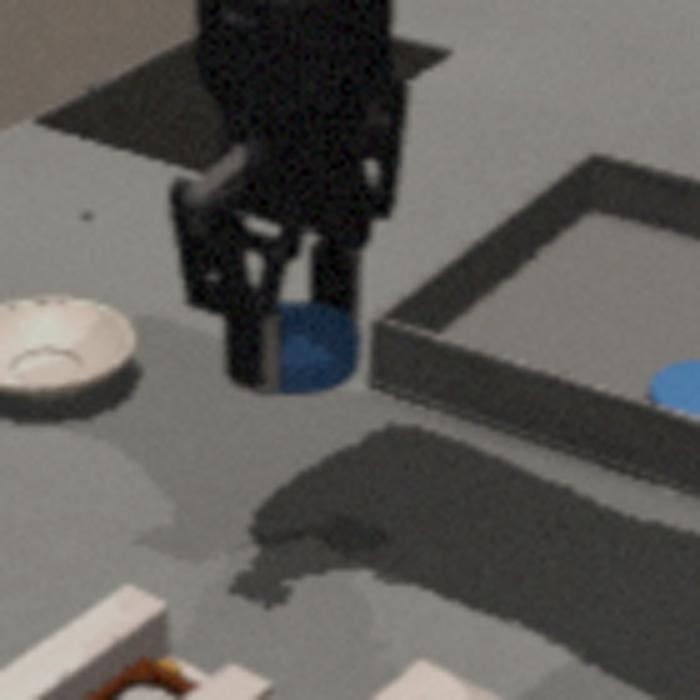

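Emit:
{"name": "play_rows", "arguments": {"deltas": [{"dx":0.012,"dy":-0.03,"dz":0,"ax":0,"ay":0,"az":0},{"dx":0.025,"dy":-0.065,"dz":0,"ax":0,"ay":0,"az":0},{"dx":0.04,"dy":-0.1,"dz":0,"ax":0,"ay":0,"az":0},{"dx":0.053,"dy":-0.135,"dz":0,"ax":0,"ay":0,"az":0},{"dx":0.066,"dy":-0.17,"dz":0,"ax":0,"ay":0,"az":0},{"dx":0.08,"dy":-0.205,"dz":0,"ax":0,"ay":0,"az":0},{"dx":0.093,"dy":-0.24,"dz":0,"ax":0,"ay":0,"az":0},{"dx":0.104,"dy":-0.27,"dz":0,"ax":0,"ay":0,"az":0},{"dx":0.111,"dy":-0.29,"dz":0,"ax":0,"ay":0,"az":0},{"dx":0.111,"dy":-0.29,"dz":0.02,"ax":0,"ay":0,"az":0},{"dx":0.111,"dy":-0.29,"dz":0.04,"ax":0,"ay":0,"az":0},{"dx":0.111,"dy":-0.29,"dz":0.058,"ax":0,"ay":0,"az":0},{"dx":0.111,"dy":-0.29,"dz":0.058,"ax":0,"ay":0,"az":0},{"dx":0.111,"dy":-0.29,"dz":0.058,"ax":0,"ay":0,"az":0},{"dx":0.111,"dy":-0.29,"dz":0.058,"ax":0,"ay":0,"az":0}]}}

```text
time_s: 22.27
eef_pos: [0.495, -0.3461, 0.0297]
eef_rot: [-0.0, -0.01, 1.0, -0.0]
ft_force: [-0.7, 0.1, 0.3]
gripper_width: 0.0544
```

```bash
python3 - <<'E'
from h import *
go([.495,-.346,.003],np.pi/2+.02)
shot('side','s8');crop('s8',340,100,480,220,5,'c9')
E
```

```text
d [-0.      0.0001  0.0267] a [-0.0001 -0.0006 -0.    ] pos [ 0.495  -0.3461  0.0297] F [-0.7  0.1  0.3] w 0.0544 t 22.2667 j [-0.61  0.47 -0.31  0.79 -0.   -0.63]
```

View pics/c9.png

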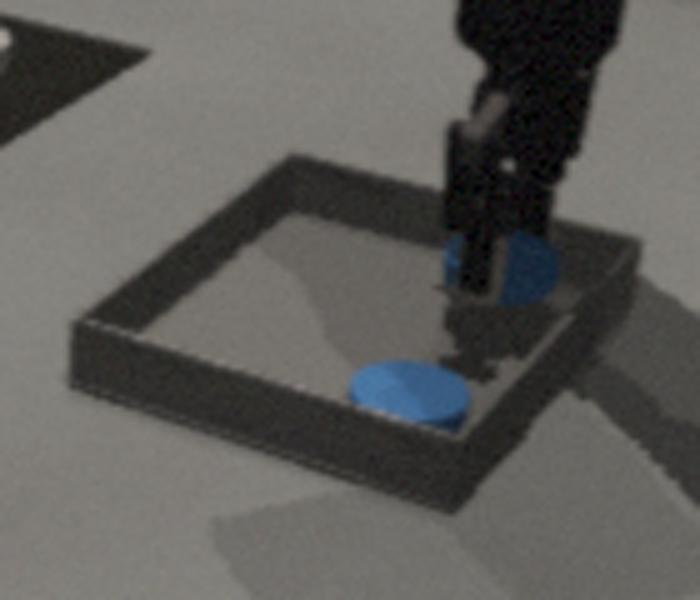

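Emit:
{"name": "play_rows", "arguments": {"deltas": [{"dx":0,"dy":0,"dz":0.01,"ax":0,"ay":0,"az":0},{"dx":0,"dy":0,"dz":0.018,"ax":0,"ay":0,"az":0},{"dx":0,"dy":0,"dz":0.023,"ax":0,"ay":0,"az":0},{"dx":0,"dy":0,"dz":0.026,"ax":0,"ay":0,"az":0},{"dx":0,"dy":0,"dz":0.0265,"ax":0,"ay":0,"az":0},{"dx":0,"dy":0,"dz":0.0265,"ax":0,"ay":0,"az":0},{"dx":0,"dy":0,"dz":0.0265,"ax":0,"ay":0,"az":0}]}}

```text
time_s: 22.9
eef_pos: [0.4951, -0.3463, 0.0031]
eef_rot: [0.0, -0.01, 1.0, -0.0]
ft_force: [-0.1, 0.3, -0.6]
gripper_width: 0.0542
```

Emit:
{"name": "play_rows", "arguments": {"deltas": [{"dx":0,"dy":0,"dz":0,"ax":0,"ay":0,"az":0},{"dx":0,"dy":0,"dz":0,"ax":0,"ay":0,"az":0},{"dx":0,"dy":0,"dz":0,"ax":0,"ay":0,"az":0},{"dx":0,"dy":0,"dz":0,"ax":0,"ay":0,"az":0},{"dx":0,"dy":0,"dz":-0.02,"ax":0,"ay":0,"az":0},{"dx":0,"dy":0,"dz":-0.05,"ax":0,"ay":0,"az":0},{"dx":0,"dy":0,"dz":-0.085,"ax":0,"ay":0,"az":0},{"dx":0,"dy":0,"dz":-0.125,"ax":0,"ay":0,"az":0},{"dx":0,"dy":0,"dz":-0.147,"ax":0,"ay":0,"az":0},{"dx":0,"dy":0,"dz":-0.147,"ax":0,"ay":0,"az":0},{"dx":0,"dy":0,"dz":-0.147,"ax":0,"ay":0,"az":0}], "claw": 76}}

```text
time_s: 23.82
eef_pos: [0.4963, -0.3471, 0.1521]
eef_rot: [0.002, -0.01, 1.0, -0.001]
ft_force: [-0.4, 0.2, -0.4]
gripper_width: 0.065
```

```bash
python3 - <<'E'
from h import *
go(C(-20,0,150))
shot('side','s8');crop('s8',340,100,480,220,5,'c9')
from fit import up
s=load('s7')
t=load('top0')
# tab top centre
for p in[(398,268),]: print('tabS',px2w(s,*up(p,190,160,3.3),.084))
print('tabT',px2w(t,*up((317,256),175,190,4),.084))
print('fr T',px2w(t,*up((340,184),175,190,4),.036),C(25,0,36))
for x in(-30,-20,-10): print((w2px(s,C(x,0,84))-[190,160])*3.3,(w2px(t,C(x,0,84))-[175,190])*4)
E
```

```text
d [-0.0319  0.4972  0.0008] a [-0.0027  0.0034  0.0923] pos [ 0.4963 -0.3471  0.1521] F [-0.4  0.2 -0.4] w 0.065 t 23.8167 j [-0.61  0.36 -0.16  1.04 -0.   -0.63]
[ 0.53817524  0.14917364 -0.07452086] [[-0.2, -0.7], [-0.6, -0.2], [0.5, 0.9], [0.0, -0.2], [-0.1, 0.5], [-0.0, 0.1], [-0.3, 0.4], [-0.1, 0.2], [0.1, 0.4], [-0.0, 0.6], [0.1, -0.6], [0.3, -0.7], [-1.6, 0.1], [0.5, -0.3], [-0.2, -0.4], [-0.3, -0.4], [0.3, 0.2], [-0.7, 0.1]]
[ 0.53915865  0.14921495 -0.06854436] [[0.1, -0.8], [-0.3, -0.4], [0.2, 0.7], [-0.3, -0.2], [0.1, -0.1], [0.2, -0.3], [-0.0, 0.2], [0.1, 0.1], [0.1, 0.3], [-0.1, 0.5]]
[ 0.53762209  0.14930359 -0.07682866] [[0.2, -0.3], [0.3, -0.4], [-1.4, 0.2], [0.7, -0.0], [-0.0, -0.2], [-0.1, -0.2], [0.6, 0.5], [-0.6, 0.3]]
tabS [0.51446338 0.1524871  0.084     ]
tabT [0.51720108 0.14699491 0.084     ]
fr T [0.56056172 0.14325174 0.036     ] [0.56323433 0.14738909 0.036     ]
[407.73780258 270.13482312] [307.39040377 270.99637502]
[393.03289076 262.12467876] [308.83663171 252.53219858]
[378.55887331 254.24021517] [310.27621766 234.13578972]
```

View pics/c9.png

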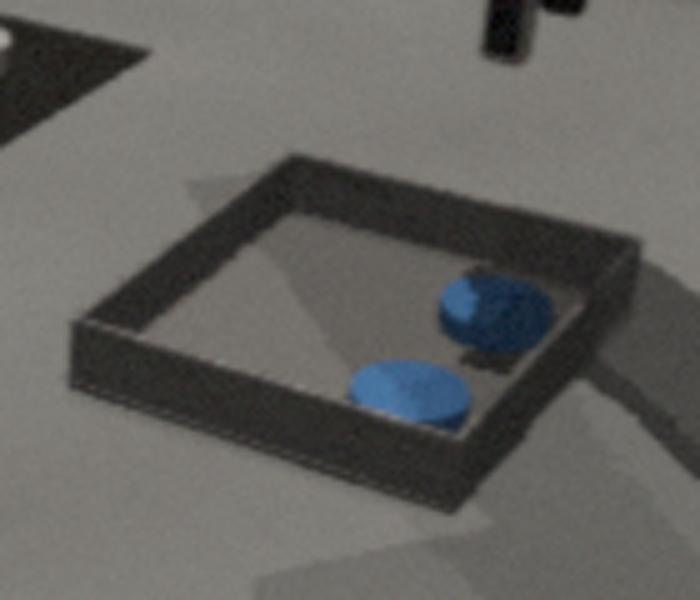

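Emit:
{"name": "play_rows", "arguments": {"deltas": [{"dx":-0.002,"dy":0.03,"dz":0,"ax":0,"ay":0,"az":0},{"dx":-0.004,"dy":0.065,"dz":0,"ax":0,"ay":0,"az":0},{"dx":-0.006,"dy":0.105,"dz":0,"ax":0,"ay":0,"az":0},{"dx":-0.008,"dy":0.145,"dz":0,"ax":0,"ay":0,"az":0},{"dx":-0.01,"dy":0.185,"dz":0,"ax":0,"ay":0,"az":0.02},{"dx":-0.013,"dy":0.225,"dz":0,"ax":0,"ay":0,"az":0.04},{"dx":-0.015,"dy":0.265,"dz":0,"ax":0,"ay":0,"az":0.06},{"dx":-0.018,"dy":0.305,"dz":0,"ax":0,"ay":0,"az":0.08},{"dx":-0.02,"dy":0.345,"dz":0,"ax":0,"ay":0,"az":0.092},{"dx":-0.022,"dy":0.385,"dz":0,"ax":0,"ay":0,"az":0.092},{"dx":-0.025,"dy":0.425,"dz":0,"ax":0,"ay":0,"az":0.092},{"dx":-0.028,"dy":0.46,"dz":0,"ax":0,"ay":0,"az":0.092},{"dx":-0.03,"dy":0.485,"dz":0,"ax":0,"ay":0,"az":0.092},{"dx":-0.03,"dy":0.497,"dz":0,"ax":0,"ay":0,"az":0.092},{"dx":-0.03,"dy":0.497,"dz":0.025,"ax":0,"ay":0,"az":0.092},{"dx":-0.03,"dy":0.497,"dz":0.05,"ax":0,"ay":0,"az":0.092},{"dx":-0.03,"dy":0.497,"dz":0.05,"ax":0,"ay":0,"az":0.092},{"dx":-0.03,"dy":0.497,"dz":0.05,"ax":0,"ay":0,"az":0.092},{"dx":-0.03,"dy":0.497,"dz":0.05,"ax":0,"ay":0,"az":0.092}], "claw": 65}}

```text
time_s: 25.45
eef_pos: [0.5151, 0.1506, 0.1001]
eef_rot: [-0.0, 0.036, 0.999, -0.0]
ft_force: [1.0, 0.2, 0.3]
gripper_width: 0.0556
```

```bash
python3 - <<'E'
from h import *
go(C(-21,0,60))
shot('side','s9');crop('s9',220,160,380,300,5,'c9')
E
```

```text
d [-0.0023  0.0003  0.0401] a [-0.001  -0.0008 -0.0005] pos [0.5151 0.1506 0.1001] F [1.  0.2 0.3] w 0.0556 t 25.45 j [ 0.28  0.29 -0.4   0.89 -0.    0.36]
```

View pics/c9.png

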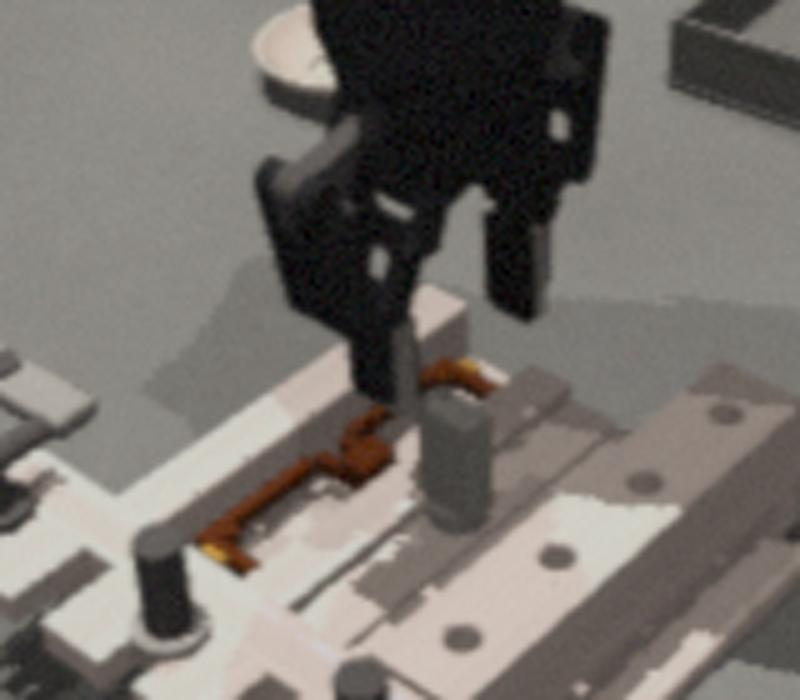

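Emit:
{"name": "play_rows", "arguments": {"deltas": [{"dx":-0.004,"dy":0,"dz":0.015,"ax":0,"ay":0,"az":0},{"dx":-0.004,"dy":0,"dz":0.03,"ax":0,"ay":0,"az":0},{"dx":-0.004,"dy":0,"dz":0.038,"ax":0,"ay":0,"az":0},{"dx":-0.004,"dy":0,"dz":0.038,"ax":0,"ay":0,"az":0},{"dx":-0.004,"dy":0,"dz":0.038,"ax":0,"ay":0,"az":0},{"dx":-0.004,"dy":0,"dz":0.038,"ax":0,"ay":0,"az":0}]}}

```text
time_s: 26.0
eef_pos: [0.5199, 0.151, 0.063]
eef_rot: [0.001, 0.036, 0.999, -0.0]
ft_force: [-0.0, 0.1, -0.1]
gripper_width: 0.0559
```

Emit:
{"name": "play_rows", "arguments": {"deltas": [{"dx":0,"dy":0,"dz":0,"ax":0,"ay":0,"az":0},{"dx":0,"dy":0,"dz":0,"ax":0,"ay":0,"az":0},{"dx":0,"dy":0,"dz":0,"ax":0,"ay":0,"az":0},{"dx":0,"dy":0,"dz":0,"ax":0,"ay":0,"az":0},{"dx":0,"dy":0,"dz":0,"ax":0,"ay":0,"az":0},{"dx":0,"dy":0,"dz":0,"ax":0,"ay":0,"az":0},{"dx":0,"dy":0,"dz":0,"ax":0,"ay":0,"az":0},{"dx":0,"dy":0,"dz":0,"ax":0,"ay":0,"az":0}], "claw": 0, "force": 50}}

```text
time_s: 26.67
eef_pos: [0.5196, 0.1514, 0.0626]
eef_rot: [0.0, 0.036, 0.999, 0.0]
ft_force: [-1.5, 0.5, 5.2]
gripper_width: 0.0131
```

Emit:
{"name": "play_rows", "arguments": {"deltas": [{"dx":0.005,"dy":0,"dz":0,"ax":0,"ay":0,"az":0},{"dx":0.01,"dy":0,"dz":0,"ax":0,"ay":0,"az":0},{"dx":0.015,"dy":0,"dz":0,"ax":0,"ay":0,"az":0},{"dx":0.02,"dy":0,"dz":0,"ax":0,"ay":0,"az":0},{"dx":0.025,"dy":0,"dz":0,"ax":0,"ay":0,"az":0},{"dx":0.029,"dy":0,"dz":0,"ax":0,"ay":0,"az":0},{"dx":0.03,"dy":0,"dz":0,"ax":0,"ay":0,"az":0},{"dx":0.03,"dy":0,"dz":0,"ax":0,"ay":0,"az":0},{"dx":0.03,"dy":0,"dz":0,"ax":0,"ay":0,"az":0}]}}

```text
time_s: 27.42
eef_pos: [0.4897, 0.1535, 0.0626]
eef_rot: [0.001, 0.036, 0.999, 0.0]
ft_force: [1.6, 0.8, 7.6]
gripper_width: 0.0129
```

```bash
python3 - <<'E'
from h import *
go(C(-49,0,60))
shot('side','s9');crop('s9',220,160,380,300,5,'c9')
E
```

```text
d [ 0.0002 -0.0007  0.0026] a [0.0002 0.0013 0.0005] pos [0.4897 0.1535 0.0626] F [1.6 0.8 7.6] w 0.0129 t 27.4167 j [ 0.3   0.29 -0.5   0.79 -0.    0.38]
```

View pics/c9.png

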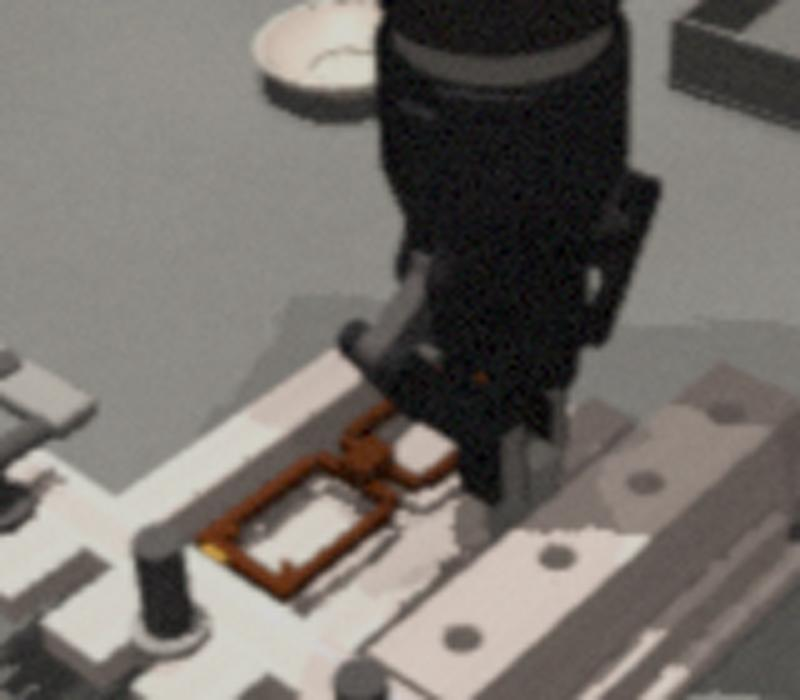

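Emit:
{"name": "play_rows", "arguments": {"deltas": [{"dx":0,"dy":0,"dz":0,"ax":0,"ay":0,"az":0},{"dx":0,"dy":0,"dz":0,"ax":0,"ay":0,"az":0},{"dx":0,"dy":0,"dz":0,"ax":0,"ay":0,"az":0},{"dx":0,"dy":0,"dz":0,"ax":0,"ay":0,"az":0},{"dx":0,"dy":0,"dz":0,"ax":0,"ay":0,"az":0},{"dx":0,"dy":0,"dz":-0.02,"ax":0,"ay":0,"az":0},{"dx":0,"dy":0,"dz":-0.05,"ax":0,"ay":0,"az":0},{"dx":0,"dy":0,"dz":-0.085,"ax":0,"ay":0,"az":0},{"dx":0,"dy":-0.03,"dz":-0.1,"ax":0,"ay":0,"az":0},{"dx":0,"dy":-0.07,"dz":-0.1,"ax":0,"ay":0,"az":0},{"dx":0,"dy":-0.11,"dz":-0.1,"ax":0,"ay":0,"az":0},{"dx":0,"dy":-0.15,"dz":-0.1,"ax":0,"ay":0,"az":0},{"dx":0,"dy":-0.19,"dz":-0.1,"ax":0,"ay":0,"az":0},{"dx":0,"dy":-0.19,"dz":-0.1,"ax":0,"ay":0,"az":0},{"dx":0,"dy":-0.19,"dz":-0.1,"ax":0,"ay":0,"az":0}], "claw": 50}}

```text
time_s: 28.72
eef_pos: [0.4751, -0.0382, 0.1619]
eef_rot: [-0.0, 0.038, 0.999, -0.0]
ft_force: [-0.0, -0.1, 0.3]
gripper_width: 0.0427
```

```bash
python3 - <<'E'
from h import *
shot('side','s10');crop('s10',220,200,340,310,6.5,'c9')
shot('top','t10');crop('t10',200,200,310,300,7,'c10')
E
```

```text
(no output)
```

View pics/c9.png

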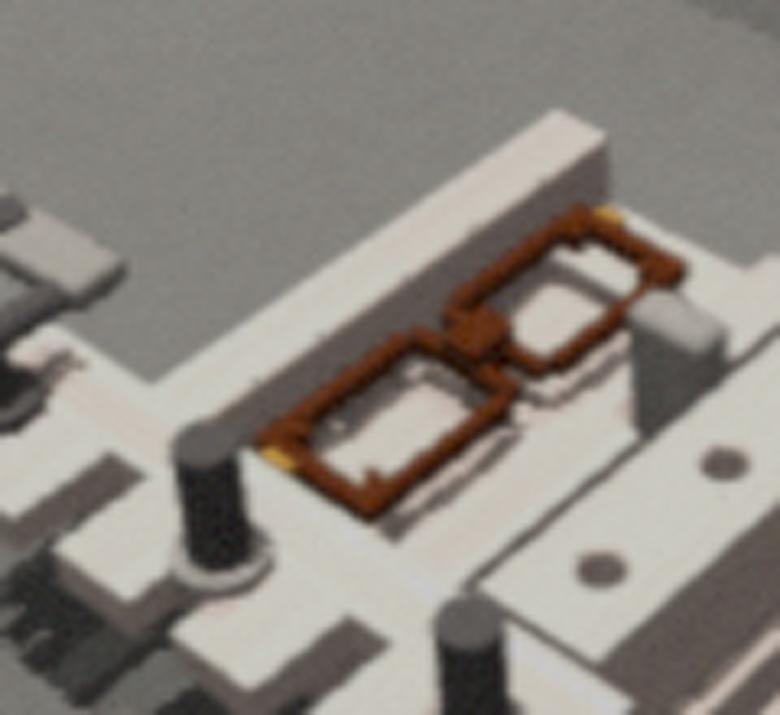

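View pics/c10.png

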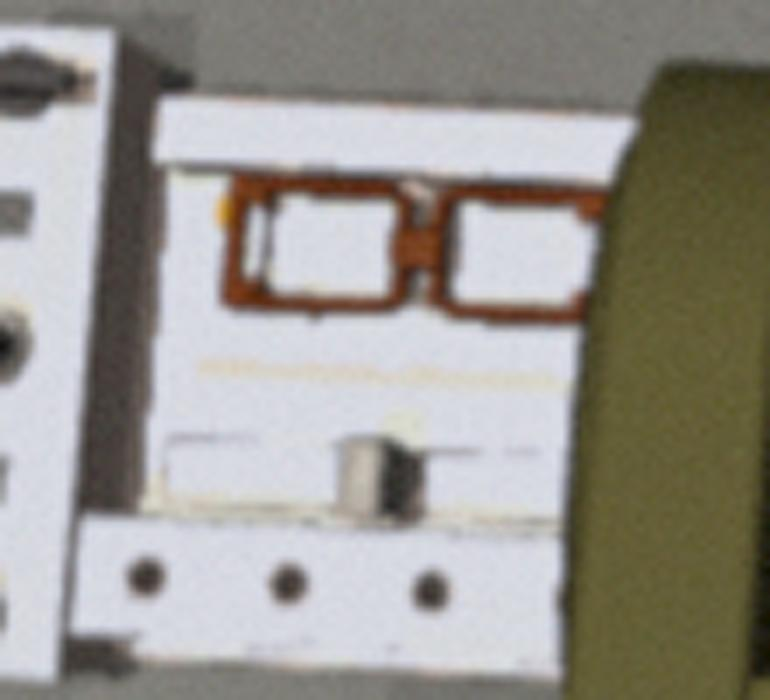

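```bash
python3 - <<'E'
from h import *
import io,contextlib
with contextlib.redirect_stdout(io.StringIO()):
    from fit import up
s=load('s10');t=load('t10')
def inv(p):
    c,sn=np.cos(CA),np.sin(CA);d=p[:2]-[CX,CY];return np.round([1e3*(c*d[0]+sn*d[1]),1e3*(-sn*d[0]+c*d[1])],1)
print('bridgeT',inv(px2w(t,*up((417,248),200,200,7),.036)))
print('bridgeS',inv(px2w(s,*up((479,326),220,200,6.5),.036)))
for p in [(235,175),(228,308),(408,312),(432,318)]: print('T',p,inv(px2w(t,*up(p,200,200,7),.030)))
for p in [(370,505),(262,437),(505,392),(683,268),(582,208)]: print('S',p,inv(px2w(s,*up(p,220,200,6.5),.030)))
go(C(25,0,100))
E
```

```text
bridgeT [24.  -3.1]
bridgeS [23.4 -2.7]
T (235, 175) [46. 61.]
T (228, 308) [ 1.6 59.5]
T (408, 312) [ 3.2 -0.6]
T (432, 318) [ 1.6 -8.7]
S (370, 505) [ 1.5 61.1]
S (262, 437) [42.2 61.7]
S (505, 392) [4.1 7.7]
S (683, 268) [  0.7 -62.8]
S (582, 208) [ 41.8 -65. ]
d [-0.0742  0.1893  0.0619] a [ 0.     -0.0003 -0.0001] pos [ 0.4755 -0.036   0.1619] F [-0.5 -0.  -0.3] w 0.0428 t 28.8167 j [-0.08  0.13 -0.45  1.    0.   -0.  ]
```

Emit:
{"name": "play_rows", "arguments": {"deltas": [{"dx":-0.015,"dy":0.035,"dz":0,"ax":0,"ay":0,"az":0},{"dx":-0.03,"dy":0.07,"dz":0,"ax":0,"ay":0,"az":0},{"dx":-0.045,"dy":0.105,"dz":0,"ax":0,"ay":0,"az":0},{"dx":-0.06,"dy":0.14,"dz":0,"ax":0,"ay":0,"az":0},{"dx":-0.073,"dy":0.17,"dz":0,"ax":0,"ay":0,"az":0},{"dx":-0.0732,"dy":0.1866,"dz":0.03,"ax":0,"ay":0,"az":0},{"dx":-0.0732,"dy":0.1866,"dz":0.06,"ax":0,"ay":0,"az":0},{"dx":-0.0732,"dy":0.1866,"dz":0.09,"ax":0,"ay":0,"az":0},{"dx":-0.0732,"dy":0.1866,"dz":0.112,"ax":0,"ay":0,"az":0},{"dx":-0.0732,"dy":0.1866,"dz":0.112,"ax":0,"ay":0,"az":0},{"dx":-0.0732,"dy":0.1866,"dz":0.112,"ax":0,"ay":0,"az":0},{"dx":-0.0732,"dy":0.1866,"dz":0.112,"ax":0,"ay":0,"az":0}]}}

```text
time_s: 29.82
eef_pos: [0.5627, 0.1457, 0.0512]
eef_rot: [0.001, 0.035, 0.999, -0.0]
ft_force: [0.1, 0.4, 0.7]
gripper_width: 0.0427
```

```bash
python3 - <<'E'
from h import *
go(C(24,-2.7,20))
shot('side','s11');crop('s11',220,180,340,290,6.5,'c9')
E
```

```text
d [ 0.0006 -0.001   0.0312] a [0.     0.0013 0.0019] pos [0.5627 0.1457 0.0512] F [0.1 0.4 0.7] w 0.0427 t 29.8167 j [ 0.25  0.41 -0.35  0.81 -0.    0.32]
```

View pics/c9.png

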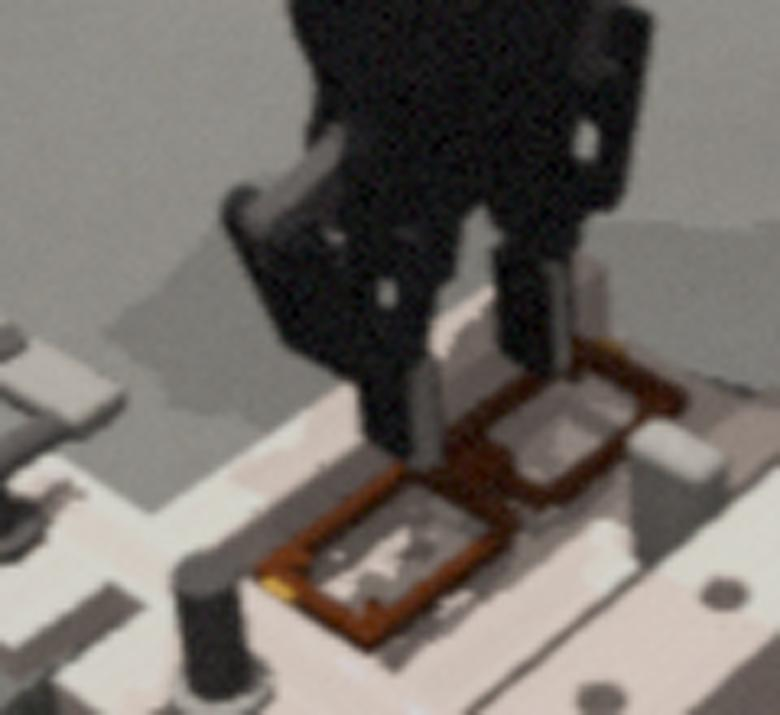

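Emit:
{"name": "play_rows", "arguments": {"deltas": [{"dx":0.0006,"dy":-0.001,"dz":0.008,"ax":0,"ay":0,"az":0},{"dx":0.0006,"dy":-0.001,"dz":0.016,"ax":0,"ay":0,"az":0},{"dx":0.0006,"dy":-0.001,"dz":0.022,"ax":0,"ay":0,"az":0},{"dx":0.0006,"dy":-0.001,"dz":0.022,"ax":0,"ay":0,"az":0}]}}

```text
time_s: 30.2
eef_pos: [0.5604, 0.143, 0.0266]
eef_rot: [-0.001, 0.036, 0.999, -0.001]
ft_force: [0.3, 0.1, 0.4]
gripper_width: 0.0426
```

```bash
python3 - <<'E'
from h import *
go(C(24,-2.7,20))
shot('side','s11');crop('s11',220,180,340,290,6.5,'c9')
shot('top','t11');crop('t11',200,200,310,300,7,'c10')
E
```

```text
d [-0.0016  0.0019  0.0066] a [-0.0011 -0.0018 -0.    ] pos [0.5604 0.143  0.0266] F [0.3 0.1 0.4] w 0.0426 t 30.2 j [ 0.25  0.43 -0.37  0.77 -0.    0.32]
```

View pics/c9.png

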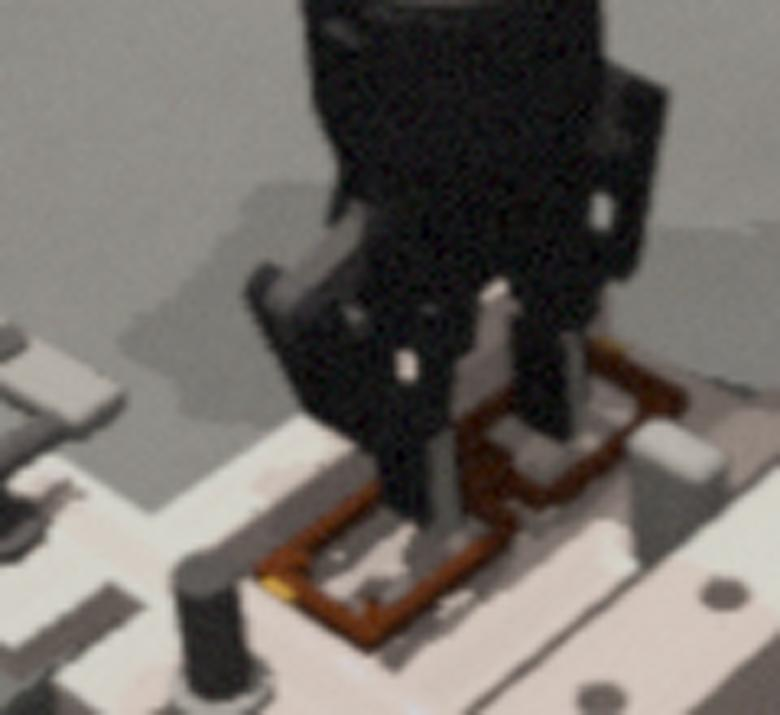

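View pics/c10.png

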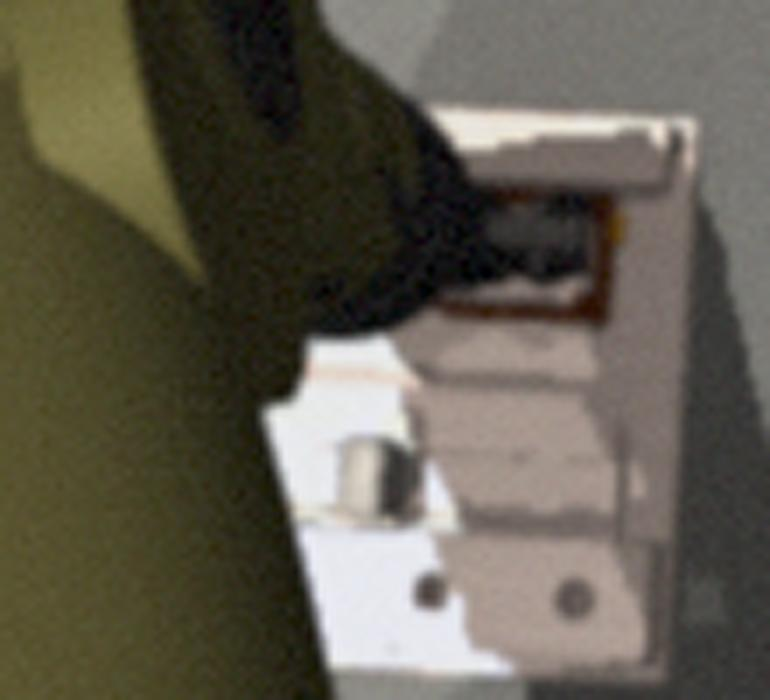

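Emit:
{"name": "play_rows", "arguments": {"deltas": [{"dx":0,"dy":0.001,"dz":0.004,"ax":0,"ay":0,"az":0},{"dx":0,"dy":0.001,"dz":0.008,"ax":0,"ay":0,"az":0},{"dx":0,"dy":0.001,"dz":0.009,"ax":0,"ay":0,"az":0},{"dx":0,"dy":0.001,"dz":0.009,"ax":0,"ay":0,"az":0},{"dx":0,"dy":0.001,"dz":0.009,"ax":0,"ay":0,"az":0}]}}

```text
time_s: 30.72
eef_pos: [0.5614, 0.1444, 0.0188]
eef_rot: [-0.0, 0.036, 0.999, -0.0]
ft_force: [0.4, 0.4, -0.0]
gripper_width: 0.0426
```

Emit:
{"name": "play_rows", "arguments": {"deltas": [{"dx":0,"dy":0,"dz":0,"ax":0,"ay":0,"az":0},{"dx":0,"dy":0,"dz":0,"ax":0,"ay":0,"az":0},{"dx":0,"dy":0,"dz":0,"ax":0,"ay":0,"az":0},{"dx":0,"dy":0,"dz":0,"ax":0,"ay":0,"az":0},{"dx":0,"dy":0,"dz":0,"ax":0,"ay":0,"az":0},{"dx":0,"dy":0,"dz":0,"ax":0,"ay":0,"az":0},{"dx":0,"dy":0,"dz":0,"ax":0,"ay":0,"az":0}], "claw": 0, "force": 30}}

```text
time_s: 31.3
eef_pos: [0.5618, 0.1445, 0.0192]
eef_rot: [0.0, 0.036, 0.999, -0.0]
ft_force: [0.2, 0.4, 2.9]
gripper_width: 0.0169
```

```bash
python3 - <<'E'
from h import *
go(C(24,-2.7,20))
shot('side','s11');crop('s11',220,180,340,290,6.5,'c9')
E
```

```text
d [-0.0003  0.0003 -0.0008] a [-0.0003  0.0006  0.0003] pos [0.5618 0.1445 0.0192] F [0.2 0.4 2.9] w 0.0169 t 31.3 j [ 0.25  0.44 -0.38  0.75 -0.    0.32]
```

View pics/c9.png

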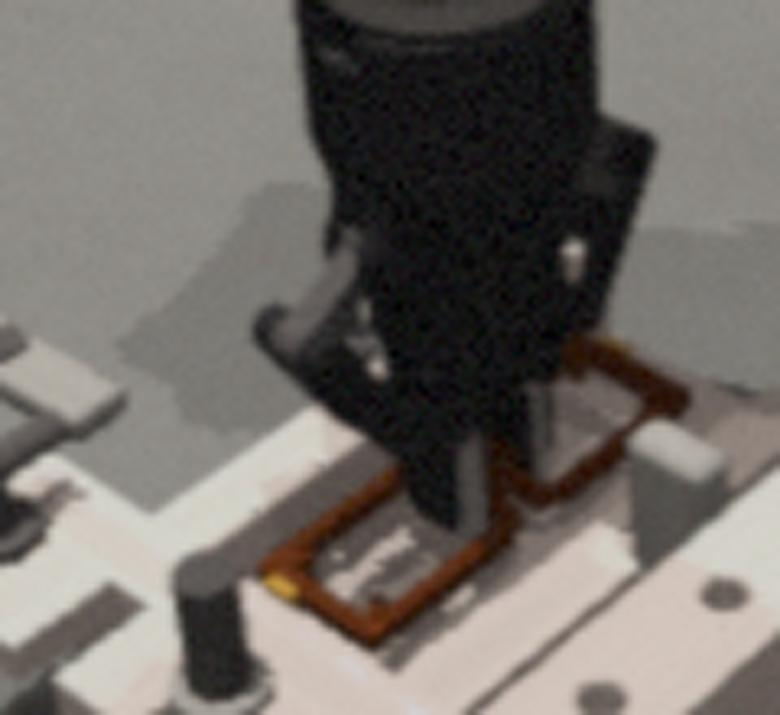

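Emit:
{"name": "play_rows", "arguments": {"deltas": [{"dx":0,"dy":0,"dz":-0.008,"ax":0,"ay":0,"az":0},{"dx":0,"dy":0,"dz":-0.02,"ax":0,"ay":0,"az":0},{"dx":0,"dy":0,"dz":-0.04,"ax":0,"ay":0,"az":0},{"dx":0,"dy":0,"dz":-0.06,"ax":0,"ay":0,"az":0},{"dx":0,"dy":0,"dz":-0.085,"ax":0,"ay":0,"az":0},{"dx":0,"dy":0,"dz":-0.11,"ax":0,"ay":0,"az":0},{"dx":0,"dy":0,"dz":-0.11,"ax":0,"ay":0,"az":0},{"dx":0,"dy":0,"dz":-0.11,"ax":0,"ay":0,"az":0},{"dx":0,"dy":0,"dz":-0.11,"ax":0,"ay":0,"az":0}]}}

```text
time_s: 32.1
eef_pos: [0.5613, 0.1445, 0.1292]
eef_rot: [0.0, 0.036, 0.999, -0.0]
ft_force: [0.5, -0.9, -0.7]
gripper_width: 0.0172
```

```bash
python3 - <<'E'
from h import *
go([.588,-.292,.1],np.pi/2+.02)
shot('side','s11');crop('s11',220,120,340,290,4,'c9')
E
```

```text
d [-0.0581 -0.4334  0.0294] a [-0.0005  0.0003 -0.0922] pos [0.5613 0.1445 0.1292] F [ 0.5 -0.9 -0.7] w 0.0172 t 32.1 j [ 0.25  0.34 -0.26  0.98 -0.    0.32]
```

View pics/c9.png

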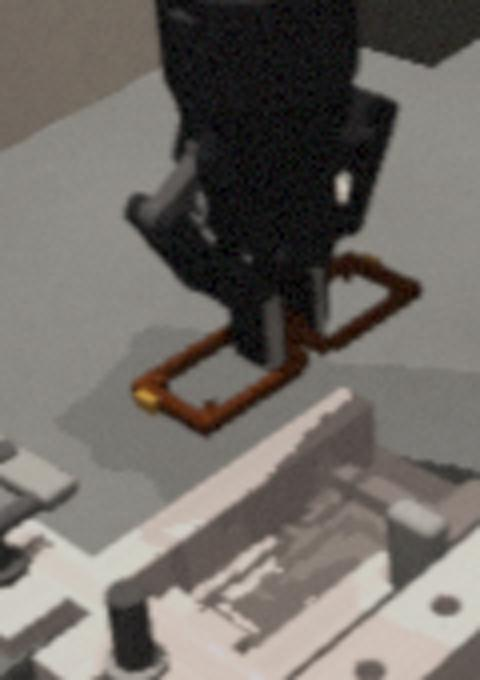

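Frame held level. Carry to the tray.

Emit:
{"name": "play_rows", "arguments": {"deltas": [{"dx":-0.003,"dy":-0.025,"dz":0,"ax":0,"ay":0,"az":0},{"dx":-0.007,"dy":-0.055,"dz":0,"ax":0,"ay":0,"az":-0.01},{"dx":-0.012,"dy":-0.09,"dz":0,"ax":0,"ay":0,"az":-0.02},{"dx":-0.017,"dy":-0.125,"dz":0,"ax":0,"ay":0,"az":-0.03},{"dx":-0.022,"dy":-0.16,"dz":0,"ax":0,"ay":0,"az":-0.04},{"dx":-0.027,"dy":-0.195,"dz":0,"ax":0,"ay":0,"az":-0.05},{"dx":-0.031,"dy":-0.23,"dz":0,"ax":0,"ay":0,"az":-0.06},{"dx":-0.036,"dy":-0.265,"dz":0,"ax":0,"ay":0,"az":-0.07},{"dx":-0.041,"dy":-0.3,"dz":0,"ax":0,"ay":0,"az":-0.08},{"dx":-0.046,"dy":-0.335,"dz":0,"ax":0,"ay":0,"az":-0.09},{"dx":-0.05,"dy":-0.37,"dz":0,"ax":0,"ay":0,"az":-0.092},{"dx":-0.054,"dy":-0.4,"dz":0,"ax":0,"ay":0,"az":-0.092},{"dx":-0.057,"dy":-0.422,"dz":0,"ax":0,"ay":0,"az":-0.092},{"dx":-0.0581,"dy":-0.4334,"dz":0,"ax":0,"ay":0,"az":-0.092},{"dx":-0.0581,"dy":-0.4334,"dz":0.02,"ax":0,"ay":0,"az":-0.092},{"dx":-0.0581,"dy":-0.4334,"dz":0.045,"ax":0,"ay":0,"az":-0.092},{"dx":-0.0581,"dy":-0.4334,"dz":0.07,"ax":0,"ay":0,"az":-0.092},{"dx":-0.0581,"dy":-0.4334,"dz":0.07,"ax":0,"ay":0,"az":-0.092},{"dx":-0.0581,"dy":-0.4334,"dz":0.07,"ax":0,"ay":0,"az":-0.092},{"dx":-0.0581,"dy":-0.4334,"dz":0.07,"ax":0,"ay":0,"az":-0.092}]}}

```text
time_s: 33.82
eef_pos: [0.5885, -0.2916, 0.0598]
eef_rot: [0.0, -0.01, 1.0, -0.0]
ft_force: [-0.2, 0.2, 0.3]
gripper_width: 0.0171
```

```bash
python3 - <<'E'
from h import *
go([.588,-.292,.003],np.pi/2+.02)
shot('side','s12');crop('s12',340,80,480,210,5,'c9')
E
```

```text
d [ 0.0005 -0.0004  0.0568] a [-0.0004  0.0001  0.0004] pos [ 0.5885 -0.2916  0.0598] F [-0.2  0.2  0.3] w 0.0171 t 33.8167 j [-0.46  0.53 -0.13  0.91 -0.   -0.48]
```

View pics/c9.png

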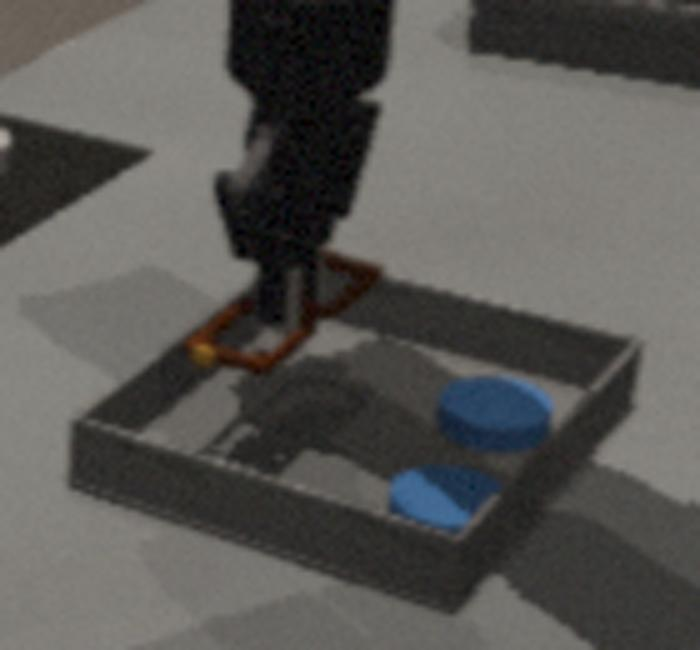

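```bash
python3 - <<'E'
from h import *
shot('top','t12');crop('t12',400,180,520,300,6,'c10')
for n in('s8','s12','t12'):
    r=load(n);im=r['color'].astype(int);m=((im[...,0]-im[...,2])>35).astype(np.uint8)
    k,l,st,c=cv2.connectedComponentsWithStats(m)
    for i in range(1,k):
        if st[i,4]>60: print(n,c[i],st[i],px2w(r,*c[i],.016))
E
```

```text
s8 [436.01935484 160.9483871 ] [428 156  18  13 155] [ 0.50036198 -0.33977072  0.016     ]
s8 [421.74042553 177.77446809] [410 172  24  13 235] [ 0.49415287 -0.24479711  0.016     ]
s12 [439.23529412 161.76890756] [428 156  23  14 238] [ 0.49202871 -0.34028192  0.016     ]
s12 [427.3172043  178.67204301] [418 173  21  13 186] [ 0.48168528 -0.24838165  0.016     ]
t12 [472.825      259.44791667] [460 248  26  24 480] [ 0.49590461 -0.34655145  0.016     ]
t12 [430.66666667 268.43421053] [419 257  24  24 456] [ 0.4773767  -0.24925392  0.016     ]
```

View pics/c10.png

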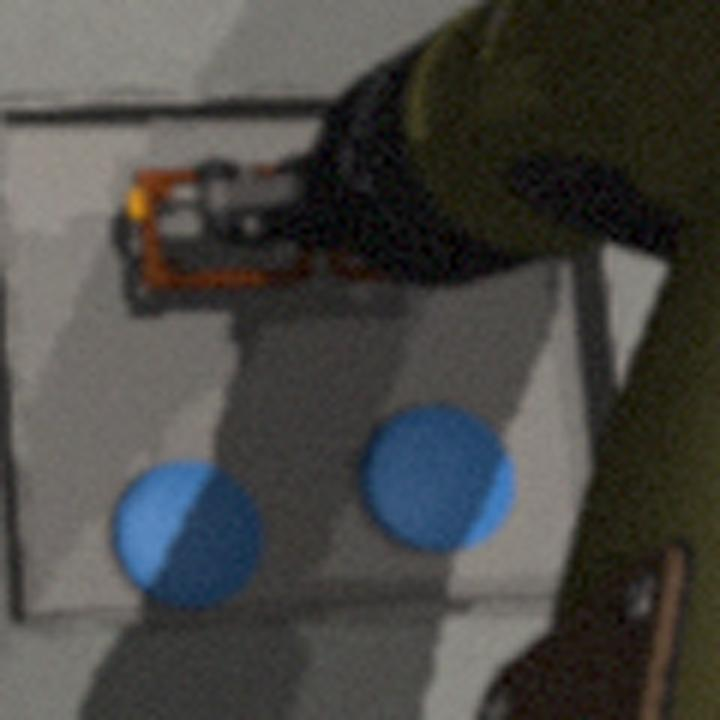

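Emit:
{"name": "play_rows", "arguments": {"deltas": [{"dx":0,"dy":0,"dz":0.012,"ax":0,"ay":0,"az":0},{"dx":0,"dy":0,"dz":0.024,"ax":0,"ay":0,"az":0},{"dx":0,"dy":0,"dz":0.036,"ax":0,"ay":0,"az":0},{"dx":0,"dy":0,"dz":0.046,"ax":0,"ay":0,"az":0},{"dx":0,"dy":0,"dz":0.052,"ax":0,"ay":0,"az":0},{"dx":0,"dy":0,"dz":0.055,"ax":0,"ay":0,"az":0},{"dx":0,"dy":0,"dz":0.0555,"ax":0,"ay":0,"az":0},{"dx":0,"dy":0,"dz":0.0555,"ax":0,"ay":0,"az":0},{"dx":0,"dy":0,"dz":0.0555,"ax":0,"ay":0,"az":0}]}}

```text
time_s: 34.67
eef_pos: [0.5868, -0.2914, 0.0044]
eef_rot: [-0.001, -0.01, 1.0, 0.0]
ft_force: [-6.5, 2.4, 13.6]
gripper_width: 0.0176
```

```bash
python3 - <<'E'
from h import *
go([.588,-.292,.003],np.pi/2+.02)
shot('side','s12');crop('s12',340,80,480,210,5,'c9')
E
```

```text
d [-0.0011 -0.0006  0.0014] a [ 0.0005 -0.002  -0.0002] pos [ 0.5868 -0.2914  0.0044] F [-6.5  2.4 13.6] w 0.0176 t 34.6667 j [-0.46  0.58 -0.19  0.81 -0.   -0.48]
```

View pics/c9.png

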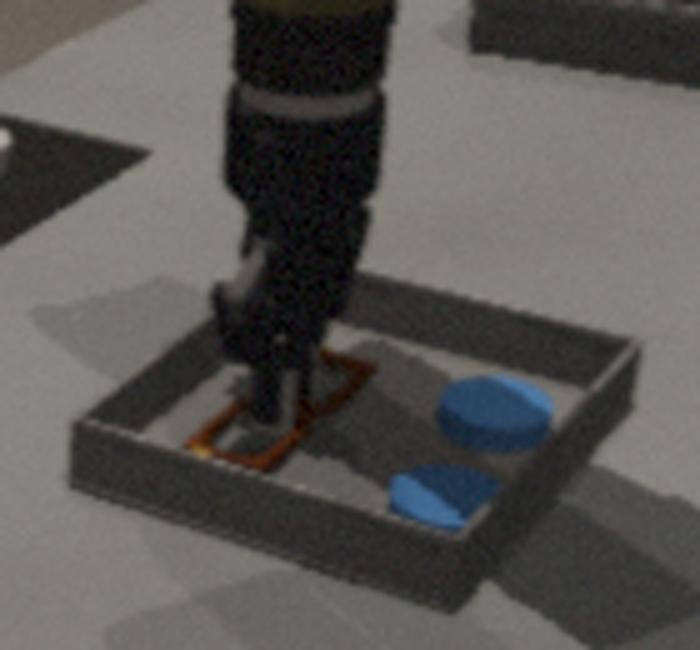

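Emit:
{"name": "play_rows", "arguments": {"deltas": [{"dx":0,"dy":0,"dz":-0.001,"ax":0,"ay":0,"az":0},{"dx":0,"dy":0,"dz":-0.001,"ax":0,"ay":0,"az":0}]}}

```text
time_s: 34.88
eef_pos: [0.5882, -0.292, 0.0045]
eef_rot: [0.0, -0.01, 1.0, -0.0]
ft_force: [-0.3, 0.0, -0.1]
gripper_width: 0.0172
```

Emit:
{"name": "play_rows", "arguments": {"deltas": [{"dx":0,"dy":0,"dz":0,"ax":0,"ay":0,"az":0},{"dx":0,"dy":0,"dz":0,"ax":0,"ay":0,"az":0},{"dx":0,"dy":0,"dz":0,"ax":0,"ay":0,"az":0},{"dx":0,"dy":0,"dz":0,"ax":0,"ay":0,"az":0},{"dx":0,"dy":0,"dz":0,"ax":0,"ay":0,"az":0},{"dx":0,"dy":0,"dz":-0.01,"ax":0,"ay":0,"az":0},{"dx":0,"dy":0,"dz":-0.025,"ax":0,"ay":0,"az":0},{"dx":0,"dy":0,"dz":-0.05,"ax":0,"ay":0,"az":0},{"dx":0,"dy":0,"dz":-0.08,"ax":0,"ay":0,"az":0},{"dx":0,"dy":0,"dz":-0.115,"ax":0,"ay":0,"az":0},{"dx":0,"dy":0,"dz":-0.145,"ax":0,"ay":0,"az":0},{"dx":0,"dy":0,"dz":-0.145,"ax":0,"ay":0,"az":0},{"dx":0,"dy":0,"dz":-0.145,"ax":0,"ay":0,"az":0},{"dx":0,"dy":0,"dz":-0.145,"ax":0,"ay":0,"az":0}], "claw": 45}}

```text
time_s: 36.05
eef_pos: [0.5881, -0.2919, 0.15]
eef_rot: [0.0, -0.01, 1.0, -0.0]
ft_force: [-0.2, 0.2, -0.8]
gripper_width: 0.0387
```

```bash
python3 - <<'E'
from h import *
go(C(-49,0,130))
shot('side','s12');crop('s12',340,80,480,210,5,'c9')
E
```

```text
d [0.0899 0.4466 0.0196] a [-0.0007  0.0005  0.0923] pos [ 0.5881 -0.2919  0.15  ] F [-0.2  0.2 -0.8] w 0.0387 t 36.05 j [-0.46  0.46 -0.02  1.09 -0.   -0.48]
```

View pics/c9.png

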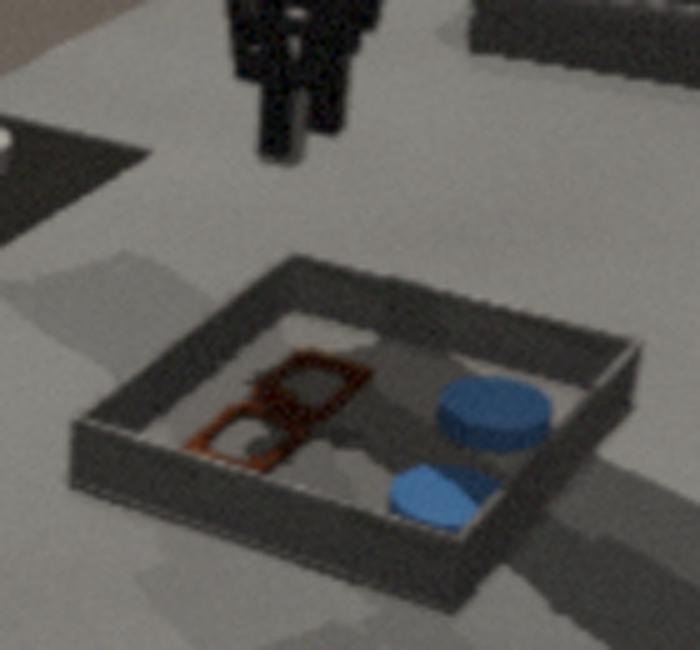

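Frame flat and clear of the lenses. Back to the tab to shut the jaw.

Emit:
{"name": "play_rows", "arguments": {"deltas": [{"dx":0.008,"dy":0.035,"dz":0,"ax":0,"ay":0,"az":0},{"dx":0.015,"dy":0.07,"dz":0,"ax":0,"ay":0,"az":0.01},{"dx":0.023,"dy":0.11,"dz":0,"ax":0,"ay":0,"az":0.02},{"dx":0.031,"dy":0.15,"dz":0,"ax":0,"ay":0,"az":0.03},{"dx":0.039,"dy":0.19,"dz":0,"ax":0,"ay":0,"az":0.04},{"dx":0.047,"dy":0.23,"dz":0,"ax":0,"ay":0,"az":0.05},{"dx":0.055,"dy":0.27,"dz":0,"ax":0,"ay":0,"az":0.06},{"dx":0.063,"dy":0.31,"dz":0,"ax":0,"ay":0,"az":0.07},{"dx":0.071,"dy":0.35,"dz":0,"ax":0,"ay":0,"az":0.08},{"dx":0.078,"dy":0.39,"dz":0,"ax":0,"ay":0,"az":0.092},{"dx":0.085,"dy":0.425,"dz":0,"ax":0,"ay":0,"az":0.092},{"dx":0.0899,"dy":0.4466,"dz":0,"ax":0,"ay":0,"az":0.092},{"dx":0.0899,"dy":0.4466,"dz":0.02,"ax":0,"ay":0,"az":0.092},{"dx":0.0899,"dy":0.4466,"dz":0.05,"ax":0,"ay":0,"az":0.092},{"dx":0.0899,"dy":0.4466,"dz":0.05,"ax":0,"ay":0,"az":0.092},{"dx":0.0899,"dy":0.4466,"dz":0.05,"ax":0,"ay":0,"az":0.092},{"dx":0.0899,"dy":0.4466,"dz":0.05,"ax":0,"ay":0,"az":0.092}], "claw": 60}}

```text
time_s: 37.52
eef_pos: [0.4891, 0.1524, 0.0995]
eef_rot: [-0.001, 0.036, 0.999, -0.0]
ft_force: [0.6, 0.3, 0.2]
gripper_width: 0.0514
```

```bash
python3 - <<'E'
from h import *
go(C(-49,0,62))
shot('side','s13');crop('s13',220,160,380,300,5,'c9')
E
```

```text
d [-0.0003  0.0004  0.0375] a [-0.001  -0.0012 -0.0001] pos [0.4891 0.1524 0.0995] F [0.6 0.3 0.2] w 0.0514 t 37.5167 j [ 0.3   0.25 -0.45  0.87 -0.    0.38]
```

View pics/c9.png

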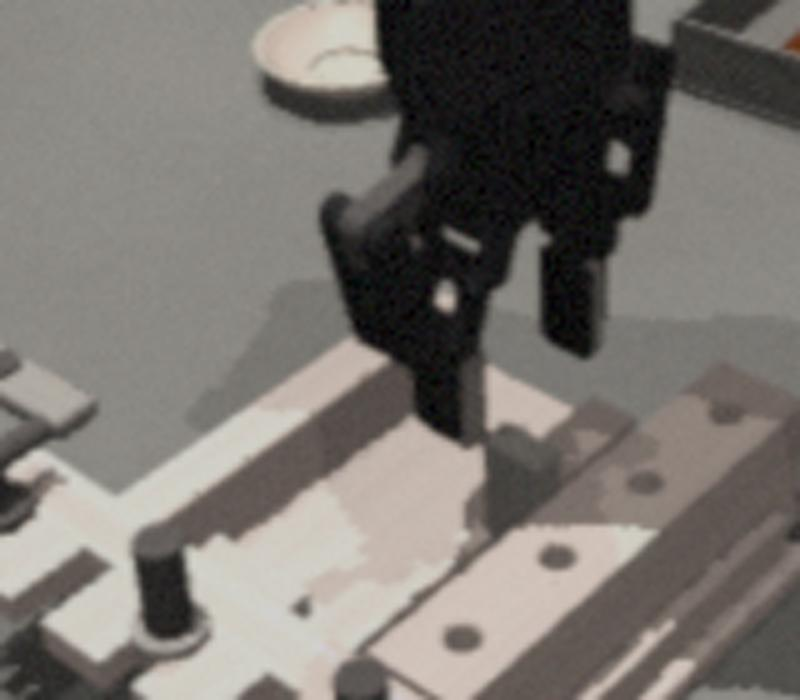

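Emit:
{"name": "play_rows", "arguments": {"deltas": [{"dx":0,"dy":0,"dz":0.015,"ax":0,"ay":0,"az":0},{"dx":0,"dy":0,"dz":0.03,"ax":0,"ay":0,"az":0},{"dx":0,"dy":0,"dz":0.037,"ax":0,"ay":0,"az":0},{"dx":0,"dy":0,"dz":0.037,"ax":0,"ay":0,"az":0},{"dx":0,"dy":0,"dz":0.037,"ax":0,"ay":0,"az":0},{"dx":0,"dy":0,"dz":0.037,"ax":0,"ay":0,"az":0}]}}

```text
time_s: 38.07
eef_pos: [0.4903, 0.1529, 0.0635]
eef_rot: [0.001, 0.036, 0.999, -0.0]
ft_force: [0.5, 0.4, -0.5]
gripper_width: 0.0514
```

Emit:
{"name": "play_rows", "arguments": {"deltas": [{"dx":0,"dy":0,"dz":0,"ax":0,"ay":0,"az":0},{"dx":0,"dy":0,"dz":0,"ax":0,"ay":0,"az":0},{"dx":0,"dy":0,"dz":0,"ax":0,"ay":0,"az":0},{"dx":0,"dy":0,"dz":0,"ax":0,"ay":0,"az":0},{"dx":0,"dy":0,"dz":0,"ax":0,"ay":0,"az":0},{"dx":0,"dy":0,"dz":0,"ax":0,"ay":0,"az":0},{"dx":0,"dy":0,"dz":0,"ax":0,"ay":0,"az":0},{"dx":0,"dy":0,"dz":0,"ax":0,"ay":0,"az":0}], "claw": 0, "force": 50}}

```text
time_s: 38.73
eef_pos: [0.4901, 0.1534, 0.0632]
eef_rot: [0.001, 0.036, 0.999, 0.0]
ft_force: [-0.6, 2.3, 5.7]
gripper_width: 0.0132
```

Emit:
{"name": "play_rows", "arguments": {"deltas": [{"dx":-0.005,"dy":0,"dz":0,"ax":0,"ay":0,"az":0},{"dx":-0.01,"dy":0,"dz":0,"ax":0,"ay":0,"az":0},{"dx":-0.015,"dy":0,"dz":0,"ax":0,"ay":0,"az":0},{"dx":-0.02,"dy":0,"dz":0,"ax":0,"ay":0,"az":0},{"dx":-0.025,"dy":0,"dz":0,"ax":0,"ay":0,"az":0},{"dx":-0.029,"dy":0,"dz":0,"ax":0,"ay":0,"az":0},{"dx":-0.0305,"dy":0,"dz":0,"ax":0,"ay":0,"az":0},{"dx":-0.0305,"dy":0,"dz":0,"ax":0,"ay":0,"az":0},{"dx":-0.0305,"dy":0,"dz":0,"ax":0,"ay":0,"az":0}]}}

```text
time_s: 39.48
eef_pos: [0.5198, 0.1513, 0.0632]
eef_rot: [-0.0, 0.036, 0.999, 0.001]
ft_force: [-4.1, 2.2, 6.7]
gripper_width: 0.0129
```

```bash
python3 - <<'E'
from h import *
go(C(-19,0,60))
shot('side','s13');crop('s13',220,160,380,300,5,'c9')
E
```

```text
d [ 0.0004 -0.0008  0.0032] a [ 0.001  -0.      0.0008] pos [0.5198 0.1513 0.0632] F [-4.1  2.2  6.7] w 0.0129 t 39.4833 j [ 0.28  0.33 -0.43  0.81  0.    0.35]
```

View pics/c9.png

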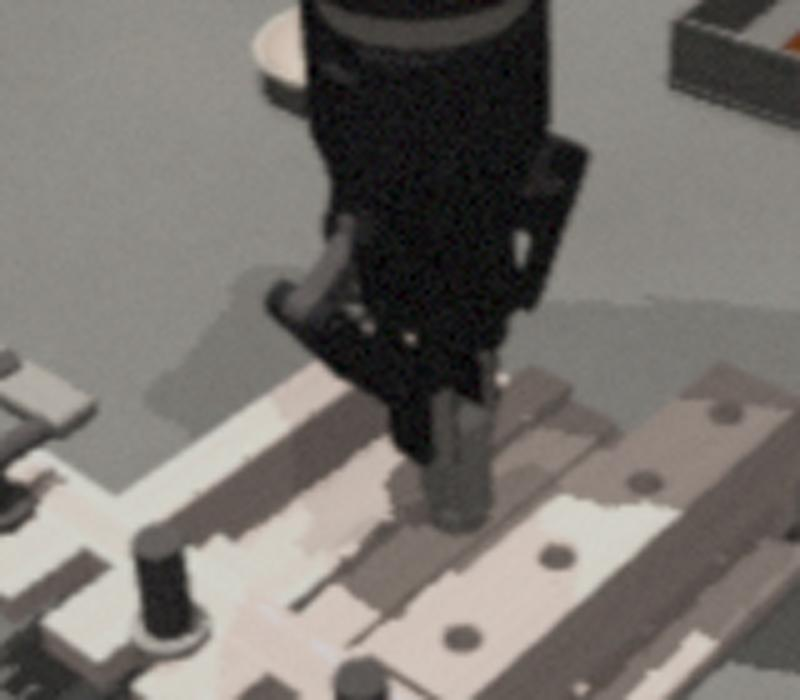

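Emit:
{"name": "play_rows", "arguments": {"deltas": [{"dx":-0.0015,"dy":0,"dz":0,"ax":0,"ay":0,"az":0},{"dx":-0.0015,"dy":0,"dz":0,"ax":0,"ay":0,"az":0},{"dx":-0.0015,"dy":0,"dz":0,"ax":0,"ay":0,"az":0}]}}

```text
time_s: 39.78
eef_pos: [0.5199, 0.1513, 0.0632]
eef_rot: [-0.001, 0.036, 0.999, 0.001]
ft_force: [-7.6, 3.2, 12.6]
gripper_width: 0.0132
```

Emit:
{"name": "play_rows", "arguments": {"deltas": [{"dx":0,"dy":0,"dz":0,"ax":0,"ay":0,"az":0},{"dx":0,"dy":0,"dz":0,"ax":0,"ay":0,"az":0},{"dx":0,"dy":0,"dz":0,"ax":0,"ay":0,"az":0},{"dx":0,"dy":0,"dz":0,"ax":0,"ay":0,"az":0},{"dx":0,"dy":0,"dz":0,"ax":0,"ay":0,"az":0},{"dx":0,"dy":0,"dz":-0.02,"ax":0,"ay":0,"az":0},{"dx":0,"dy":0,"dz":-0.05,"ax":0,"ay":0,"az":0},{"dx":0,"dy":0,"dz":-0.085,"ax":0,"ay":0,"az":0},{"dx":0,"dy":-0.03,"dz":-0.11,"ax":0,"ay":0,"az":0},{"dx":0,"dy":-0.07,"dz":-0.12,"ax":0,"ay":0,"az":0},{"dx":0,"dy":-0.11,"dz":-0.12,"ax":0,"ay":0,"az":0},{"dx":0,"dy":-0.15,"dz":-0.12,"ax":0,"ay":0,"az":0},{"dx":0,"dy":-0.19,"dz":-0.12,"ax":0,"ay":0,"az":0},{"dx":0,"dy":-0.2,"dz":-0.12,"ax":0,"ay":0,"az":0},{"dx":0,"dy":-0.2,"dz":-0.12,"ax":0,"ay":0,"az":0},{"dx":0,"dy":-0.2,"dz":-0.12,"ax":0,"ay":0,"az":0}], "claw": 50}}

```text
time_s: 41.12
eef_pos: [0.5069, -0.0493, 0.1824]
eef_rot: [0.0, 0.037, 0.999, 0.0]
ft_force: [-1.0, 0.6, -1.0]
gripper_width: 0.0426
```

```bash
python3 - <<'E'
from h import *
shot('side','s14');crop('s14',190,120,480,320,2.7,'c9')
shot('top','t14');crop('t14',180,190,520,310,2.3,'c10')
for n in('s14','t14'):
    r=load(n);im=r['color'].astype(int);m=((im[...,0]-im[...,2])>35).astype(np.uint8)
    k,l,st,c=cv2.connectedComponentsWithStats(m)
    for i in range(1,k):
        if st[i,4]>60: print(n,c[i],st[i],px2w(r,*c[i],.016))
E
```

```text
s14 [438.57587549 161.52918288] [428 155  23  14 257] [ 0.49388288 -0.34052247  0.016     ]
s14 [427.9569378  178.46889952] [418 173  22  13 209] [ 0.48084948 -0.25006886  0.016     ]
t14 [472.79716024 259.36511156] [460 248  26  24 493] [ 0.49609452 -0.34650367  0.016     ]
t14 [440.74242424 268.83333333] [439 261   5  17  66] [ 0.47601702 -0.27213327  0.016     ]
```

View pics/c9.png

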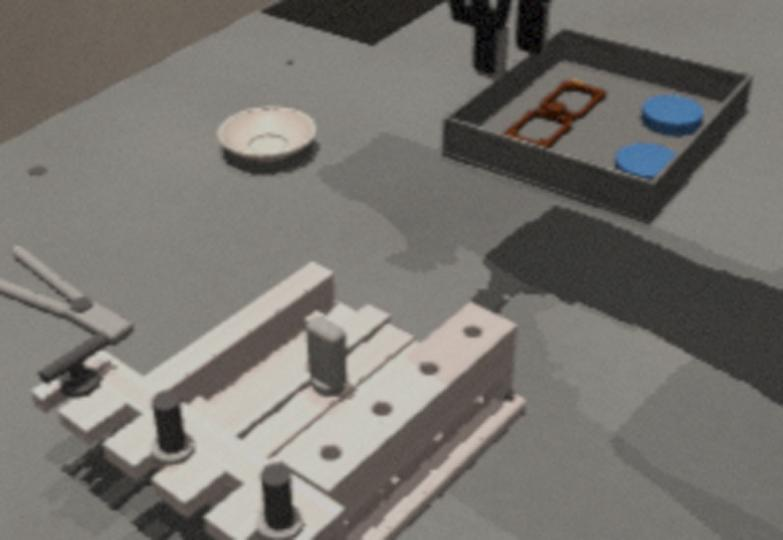

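View pics/c10.png

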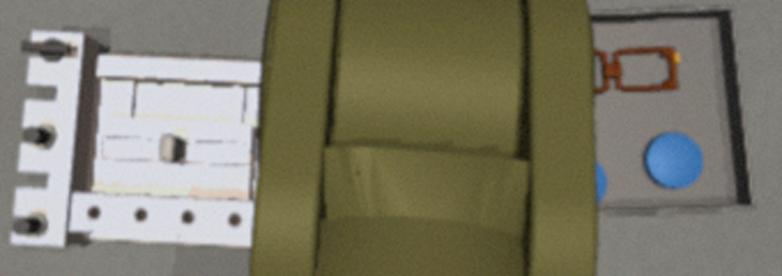

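Emit:
{"name": "play_rows", "arguments": {"deltas": [{"dx":0,"dy":0.03,"dz":0,"ax":0,"ay":0,"az":0},{"dx":0,"dy":0.06,"dz":0,"ax":0,"ay":0,"az":0},{"dx":0,"dy":0.09,"dz":0,"ax":0,"ay":0,"az":0},{"dx":0,"dy":0.1,"dz":0,"ax":0,"ay":0,"az":0},{"dx":0,"dy":0.1,"dz":0,"ax":0,"ay":0,"az":0},{"dx":0,"dy":0.1,"dz":0,"ax":0,"ay":0,"az":0},{"dx":0,"dy":0.1,"dz":0,"ax":0,"ay":0,"az":0},{"dx":0,"dy":0.1,"dz":0,"ax":0,"ay":0,"az":0}]}}

```text
time_s: 41.88
eef_pos: [0.514, 0.0501, 0.1825]
eef_rot: [-0.0, 0.036, 0.999, -0.0]
ft_force: [-0.6, -0.7, -1.0]
gripper_width: 0.0427
```

```bash
python3 - <<'E'
from h import *
shot('side','s15');crop('s15',350,120,480,210,6,'c9')
shot('top','t15');crop('t15',390,185,510,295,6,'c10')
E
```

```text
(no output)
```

View pics/c9.png

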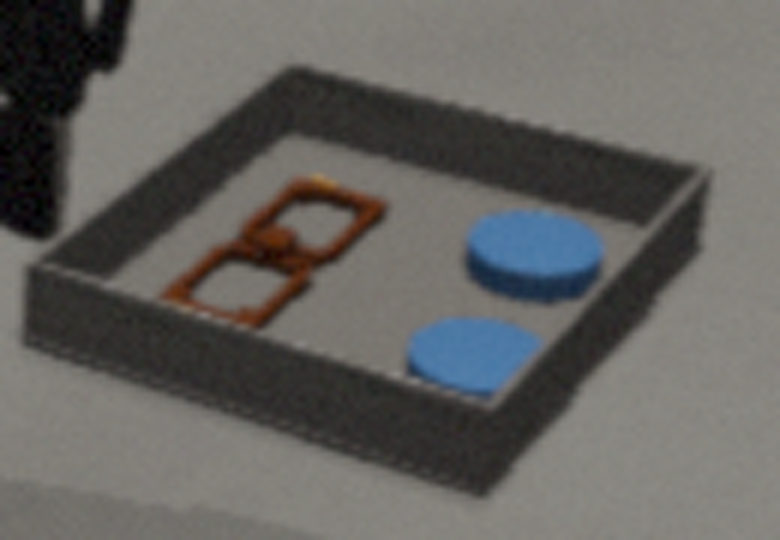

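View pics/c10.png

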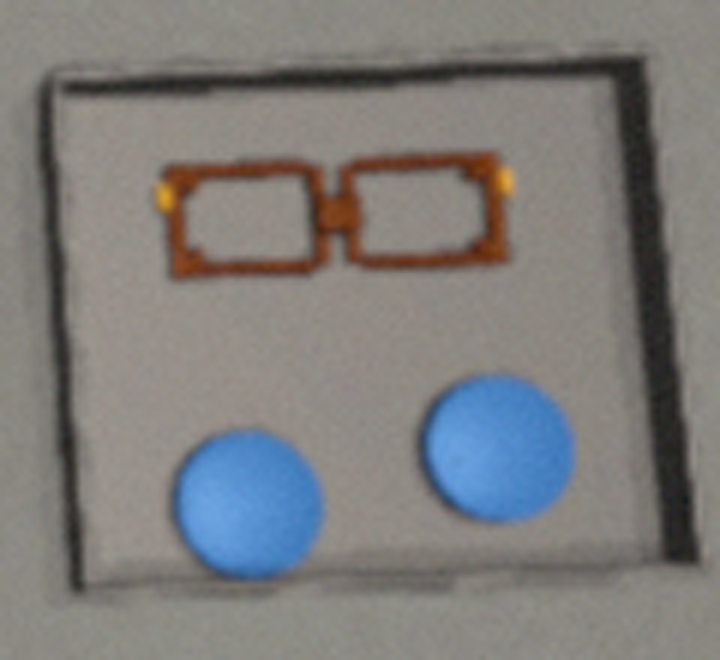

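```bash
python3 - <<'E'
from h import *
from scipy.optimize import least_squares
a=np.linspace(0,2*np.pi,120)
for n,x0,y0 in(('s15',350,120),('t15',390,185)):
    r=load(n);im=cv2.resize(r['color'][y0:y0+110,x0:x0+130],None,fx=6,fy=6,interpolation=cv2.INTER_CUBIC)
    for c,zz in (((.477,-.2495),.0045),((.4955,-.3465),.0045)):
        for z in(zz,zz+.014):
            P=np.array([(w2px(r,[c[0]+.028*np.cos(t),c[1]+.028*np.sin(t),z])-[x0,y0]+.5)*6 for t in a]).astype(int)
            cv2.polylines(im,[P],True,(0,255,255),1)
    cv2.imwrite(f'pics/o_{n}.png',im[:600,:790])
E
```

```text
(no output)
```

View pics/o_s15.png

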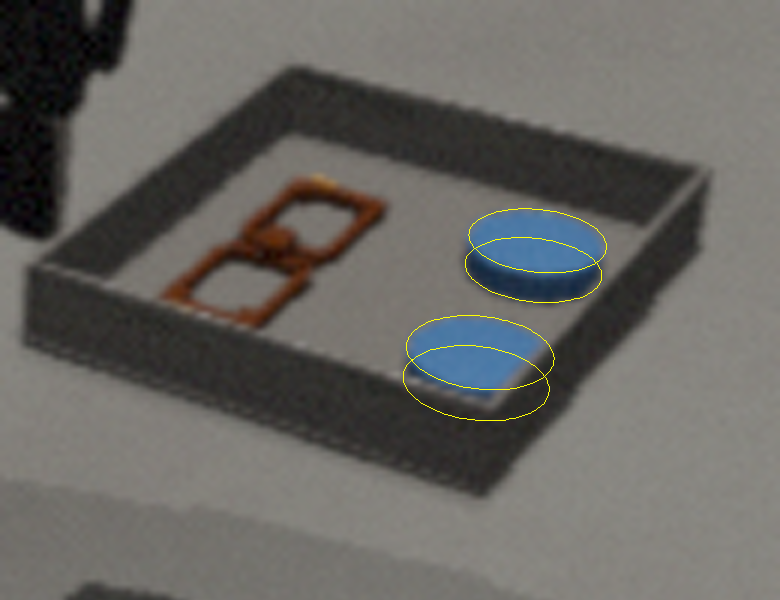

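View pics/o_t15.png

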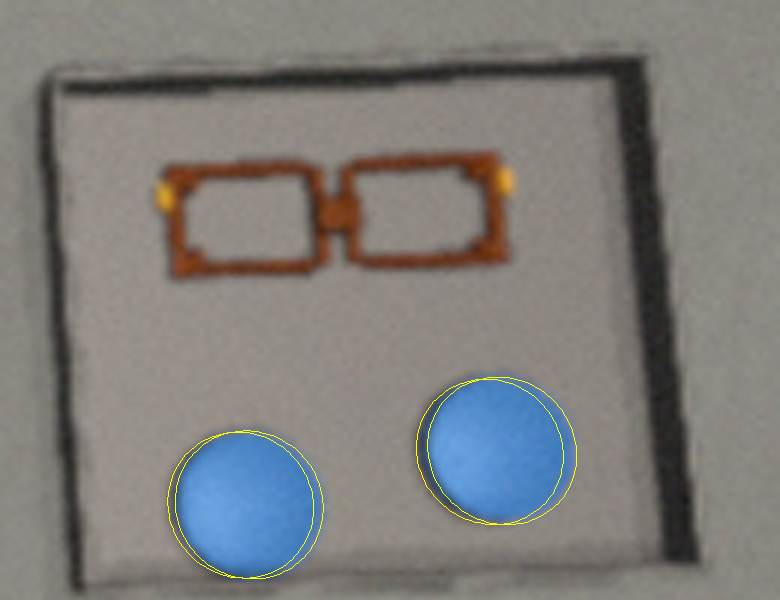

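```bash
python3 -c "
from h import *
print(np.abs(env.state()['qvel']).max()); print(env.close_job())"
```

```text
0.0024088661125871817
the job is handed in; nothing more can be done
None
```

I finished the job and handed it in at about 42 s. The hand-in reports no verdict, so this rests on my own last checks.

- **Pins:** Only two were present. I parked pin3 in notch 2 and pin0 in notch 0; both looked upright with the collar on the rail.
- **Jaw:** I pulled it open about 30 mm by the tab only after both pins were parked. After the frame was in the tray I slid it back against its stop: pushing further raised the force but did not move it.
- **Tray:** The frame and both lens blanks lie flat and apart. An outline of each blank drawn as if flat on the tray floor matched both camera views.
- **Left alone:** The chuck key is still in notch 4. The pliers and dish look unmoved in the last pictures I compared.

Two things did not go as expected:

- **Knocked lens:** lens1 moved about 2 cm inside the tray while the arm was away. It ended flat, but very close to the tray's near wall, and I left it there.
- **Finger contact:** the fingertips touched the tray floor with about 14 N while setting down the frame, so I raised them 1 mm before letting go.

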